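Set the carton guide of a labelling lane with a gap gauge

ROBOT

A 6-joint arm with a two-finger parallel gripper is mounted at the origin on the work surface. World frame = base frame: x ahead of the robot, y to its left, z up, the work surface at z = 0. Lengths are in m, angles in rad, forces in N, time in s.
With the tool pointing down it reaches from about 0.2 to 0.875 m from the base axis. Payload 3.4 kg.
Tool frame: the origin (TCP) lies midway between the tips of the shut fingers; the grasp point (between the pads) lies 19 mm behind it; x points along the fingers, y is the direction in which the jaws open and shut, and the axes are right-handed (so a half turn about x gives the same grasp; the last joint's range is limited). The gripper opens to 94 mm and grips with 3 to 60 N. Pads are 16 mm wide; open, the fingers measure 119 mm over their backs; the gripper's body (75 mm by 177 mm) begins 78 mm behind the grasp point.
Start: joints at [-1.224, 0.276, 1.505, -0, 1.361, -0.121], TCP at [0.259, -0.513, 0.205] pointing down, gripper open.
Joint ranges: [-2.89, 2.89], [-0.75, 2.08], [0.22, 2.7], [-1.18, 4.32], [0.11, 2.71], [-2.7, 2.7]. Speed limits (rad/s): [2.57, 2.57, 3.14, 3.14, 3.14, 3.14].

INTERFACE

Orientations are given as [roll, pitch, yaw] about the fixed x, y, z axes, in that order (R = Rz(yaw) Ry(pitch) Rx(roll)).
In Python, from cell import r gives the robot as it stands.
- The arm moves only by the shell command python3 -m creep 'ROWS' [FORCE]. ROWS is JSON, a list that holds one entry, the list of rows, each a list of 7 numbers: the turn, a rotation vector about the world's x, y, z in rad, then the shift along the world's x, y, z in m, then the opening, from -1 (shut) to 1 (fully open), so that 0 is half open. In form: [[[rx, ry, rz, x, y, z, fingers], ...]]. A call has 1 to 5 rows; each row is the pose to reach, as a shift and turn from the pose commanded when the call began; what a row does not reach only later rows make up. A row lasts 1/10 s, in which the tool goes at most 50 mm and 8.59 degrees, less where a joint would pass 70% of its speed; a pose out of reach is approached as far as the arm can. A call with a gripper value outside its range is refused whole. The fingers move at their own pace and stop on an object; FORCE is the grip in N (left out, the last holds). Time passes only in rows, so rows that repeat a pose let the fingers close. It gives the time, the measured TCP pose, the force and the opening at its end, in the units of the state.
- r.get_state(): the state, without advancing time (a new reading comes with each control period).
- r.camera(name): name is "scene" or "top" or "wrist"; returns a dict with "image" (400x640x3 uint8, blue, green, red), "depth" (400x640 float32, m along the optical axis (not along the pixel's ray), 0 where there is no reading), "fovy" (degrees; the focal length in pixels is half the picture's height over the tangent of half this angle, whatever the lens; pixels are square), "cx", "cy" (the principal point, pixels), "D" ([k1, k2, p1, p2, k3] as OpenCV has them; the pictures are not rectified), "R" (3x3) and "t" (3): a world point X has camera coordinates R X + t; the wrist camera has in their place "mount" (4x4, takes a point from camera to tool coordinates, whose origin is the TCP and whose axes are the tool frame's). Camera axes: x right, y down, z forward; pixel columns grow to the right and rows downward; lengths in m; the calibration is good to about 2 mm. A picture is of the moment at which its call begins: read the wrist's pose just before it.
- r.hand_in(): hands the job in, once; it reports no verdict.
The state is a dict: "time": time; "joint_positions": joint angles; "joint_velocities": joint speeds; "joint_efforts": joint torques, N m; "tcp_pos": TCP position; "orientation": TCP orientation; "force": force on the tool from outside, world axes, zero at the start; "ft_torque": the same for the moment, N m; "gripper_width": opening from 0.0 (shut) to 1.0 (fully open).
Only numpy, scipy, OpenCV 4.12 (cv2) and the standard library are available. Lean on these libraries where they do the work, as an engineer would, in place of code of your own. Each camera call takes 0.05 s, during which the arm holds its last target. There are 200 camera calls.

TASK

Get the labelling lane ready for a run: stand every sound carton in the lane, square against the fixed fence, and put the crushed and swollen ones in the reject tote. Set the sliding side guide with the steel gap gauge: stand the gauge blade between the guide and a sound carton in the lane, slide the guide up until it nips the blade, let go of the guide, and draw the blade straight up feeling for a light drag; if it comes up loose, put it back and set the guide closer. Leave the guide at that setting and stand the gauge upright in its cup again, without disturbing the tape roll or the marker.

Things in the scene. Friction and masses are not known exactly. Their poses are not given: they have to be found in the camera images.
- lane: Labelling lane, fixed: roller bed, aluminium fence on its far side (top 96 mm over the bench). Origin on the bench below the middle of the fence face that touches cartons; x across the lane away from the robot, y along it, z up. Roller tops (flat to a carton) 50 mm over the bench, x -150 to 0, cartons within y -160 to 160 mm. Label head from y 295 mm on. Rod clamps at x -151, y +-75, 87 mm high.
- guide: Sliding side guide facing the fence: aluminium face plate 340 mm long, 6 mm thick, top 42 mm above the rollers, on springs (2 N/mm). Slides along the lane's x only and stays where left (6 N friction either way). Origin on its face when unpressed, mid length, at roller height; axes as the lane's. Starts 115 to 128 mm from the fence; can go to 83 mm.
- guide_grip (a point): Middle of the part to pinch on the guide's hand grip, a black upright block 20 mm (x) by 36 mm (y) that stands 66 mm behind the guide's face, mid length; this point is 19 mm below the block's top (top 131 mm over the bench), 35 mm above its foot. Moves with the guide.
- gauge: Gap gauge: a steel blade 8 mm thick (x), 36 mm wide (y), 96 mm long, with a black plastic head on top 22 mm (x) by 36 mm (y) by 40 mm high. Origin at the middle of the blade's foot, z up along the blade; 136 mm tall over all, about 120 g. Starts upright in its cup with its foot 6 mm above the bench. It is set to stand with its foot on the rollers, thickness across the gap.
- cup: Grey upright gauge cup fixed to the bench, open at the top, 76 mm high; the well is 15 mm (x) by 44 mm (y), its floor 6 mm above the bench. Origin at the middle of the underside. The gauge stands in it with matching x and y (either way round).
- tote: Grey open reject tote, fixed, 160 mm (x) by 220 mm (y) by 70 mm high, walls and floor 5 mm thick. Origin at the middle of its underside. Two cartons fit side by side along y.
- carton_a: Sound cardboard carton, 90 mm (x) by 56 mm (y) by 64 mm high, 0.29 to 0.47 kg; origin at the middle of its underside. In the lane its 90 mm goes across the lane, one end face against the fence (either end). Absent in some starts.
- carton_b: Sound cardboard carton, 90 mm (x) by 56 mm (y) by 64 mm high, 0.29 to 0.47 kg; origin at the middle of its underside. In the lane its 90 mm goes across the lane, one end face against the fence (either end). Absent in some starts.
- carton_c: Sound cardboard carton, 90 mm (x) by 56 mm (y) by 64 mm high, 0.29 to 0.47 kg; origin at the middle of its underside. In the lane its 90 mm goes across the lane, one end face against the fence (either end). Absent in some starts.
- carton_d: Sound cardboard carton, 90 mm (x) by 56 mm (y) by 64 mm high, 0.29 to 0.47 kg; origin at the middle of its underside. In the lane its 90 mm goes across the lane, one end face against the fence (either end). Absent in some starts.
- crushed: Carton of the same size (90 x 56 x 64 mm, origin at the middle of the underside) with its upper corner at the +x end caved in: above 30 mm it is only there from x -45 to +11 mm. A reject. Absent in some starts.
- swollen: Carton of the same width and height (56 x 64 mm, origin at the middle of the underside) whose two end faces bulge out as round pillows, to 114 mm over all along x; its sides are flat from x -28 to +28 mm. A reject. Absent in some starts.
- tape_roll: Roll of clear tape lying flat, 84 mm across, 48 mm high; not to be disturbed.
- marker: Black-capped marker pen, 120 mm long; not to be disturbed.
Not all that is in view belongs to the job. What is shaped like the carton_d but green or red is not meant.

How it is judged:
On the way, in this order (a step that is already met when the one before it is completed fails the run):
1. the gauge stands on the rollers between the guide and a sound carton in the lane, nipped (over 0.8 N each side), with the guide let go (contact force between gauge and guide above 0.8 N and (contact force between gauge and carton_a above 0.8 N or contact force between gauge and carton_b above 0.8 N or contact force between gauge and carton_c above 0.8 N or contact force between gauge and carton_d above 0.8 N) and z of gauge in the frame of lane below 0.058 m and angle between gauge's own z axis and vertical below 0.15 rad and contact force between the fingers and guide below 0.05 N), for 0.2 s.
2. the gauge is drawn up 8 mm or more between guide and carton and still rubs on the guide (over 0.5 N), the guide not held (contact force between gauge and guide above 0.5 N and x of gauge in the frame of lane between -0.104 and -0.086 m and z of gauge in the frame of lane between 0.058 and 0.11 m and angle between gauge's own z axis and vertical below 0.15 rad and contact force between the fingers and guide below 0.05 N), for 0.1 s.
At the end, for the whole second after the job is handed in: sound cartons stand on the rollers within 165 mm of the lane's middle, within 8 mm of the fence, square to 0.15 rad; rejects lie in the tote; guide face 94 to 100 mm from the fence (carton plus gauge: 98); gauge upright in its cup, foot on the floor; all at rest (x of carton_a in the frame of lane between -0.053 and -0.04 m and y of carton_a in the frame of lane between -0.165 and 0.165 m and z of carton_a in the frame of lane between 0.045 and 0.056 m and angle between each of carton_a, carton_b, carton_c, carton_d's own z axis and vertical below 0.1 rad and angle between the x axis of each of carton_a, carton_b, carton_c, carton_d and the x axis of lane, either way round below 0.15 rad and linear speed of each of carton_a, carton_b, carton_c, carton_d, crushed, swollen, gauge below 0.02 m/s and x of carton_b in the frame of lane between -0.053 and -0.04 m and y of carton_b in the frame of lane between -0.165 and 0.165 m and z of carton_b in the frame of lane between 0.045 and 0.056 m and x of carton_c in the frame of lane between -0.053 and -0.04 m and y of carton_c in the frame of lane between -0.165 and 0.165 m and z of carton_c in the frame of lane between 0.045 and 0.056 m and x of carton_d in the frame of lane between -0.053 and -0.04 m and y of carton_d in the frame of lane between -0.165 and 0.165 m and z of carton_d in the frame of lane between 0.045 and 0.056 m and x of crushed in the frame of tote between -0.075 and 0.075 m and y of crushed in the frame of tote between -0.105 and 0.105 m and z of each of crushed, swollen in the frame of tote below 0.06 m and x of swollen in the frame of tote between -0.075 and 0.075 m and y of swollen in the frame of tote between -0.105 and 0.105 m and x of guide in the frame of lane between -0.1 and -0.094 m and horizontal distance between gauge and cup below 0.012 m and height (world z) of gauge below 0.015 m and angle between gauge's own z axis and vertical below 0.2 rad); the robot touches nothing.
It fails at once if the tape roll is moved more than 50 mm (distance of tape_roll from where it was at the start of the episode above 0.05 m).
It fails at once if the marker is moved more than 50 mm (distance of marker from where it was at the start of the episode above 0.05 m).
It fails at once if the guide is jammed on the gauge (over 40 N) (contact force between gauge and guide above 40 N).
Of carton_a, carton_b, carton_c, carton_d only 2 to 4 are there at a start; the rules pass over those that are not, and their reading is None.
Of crushed, swollen only 1 to 2 are there at a start; the rules pass over those that are not, and their reading is None.
At some moment in a run one of carton_a, carton_b, carton_c, carton_d, crushed, swollen may be knocked a few centimetres aside while the robot is not near it.
It also fails if it takes over 210 s, if anything falls off the work surface, if the arm or the gripper's body presses on something with over 40 N, if the wrist force passes 120 N, or if a joint passes its speed limit or range.

## Working session

There is one attempt and no reset: what is moved stays moved. The work goes in short steps, Python scripts to look and compute and a shell command to move; the robot and the scene stay as the last step left them, time stands still between calls to the robot, and variables do not carry over. Pictures are saved under pics/ and viewed, about 12 in all and at most 16, crops included, and the job is handed in when it is done.

```bash
ls; mkdir -p pics; cat > h.py <<'E'
import numpy as np,cv2
from cell import r
def cam(n):
    s=r.get_state(); c=r.camera(n); c['s']=s
    f=200/np.tan(np.radians(c['fovy'])/2); c['K']=np.array([[f,0,c['cx']],[0,f,c['cy']],[0,0,1]])
    if 'mount' in c:
        from scipy.spatial.transform import Rotation as Ro
        T=np.eye(4);T[:3,:3]=Ro.from_euler('xyz',s['orientation']).as_matrix();T[:3,3]=s['tcp_pos']
        M=np.linalg.inv(T@c['mount']); c['R'],c['t']=M[:3,:3],M[:3,3]
    c['R']=np.array(c['R']);c['t']=np.array(c['t']);c['D']=np.array(c['D'],float)
    return c
def cloud(c):
    v,u=np.mgrid[0:400,0:640]
    p=cv2.undistortPoints(np.stack([u,v],-1).reshape(-1,1,2).astype(np.float64),c['K'],c['D']).reshape(400,640,2)
    z=c['depth']; P=np.dstack([p[...,0]*z,p[...,1]*z,z])
    W=(P-c['t'])@c['R']; W[z==0]=np.nan
    return W
def ortho(c,W,x0,x1,y0,y1,s=0.001,zmin=-.01,zmax=.3):
    # top view raster: rows = x decreasing (away up), cols = y decreasing (left is left)
    h,w=int((x1-x0)/s),int((y1-y0)/s); H=np.full((h,w),np.nan);I=np.zeros((h,w,3),np.uint8)
    m=np.isfinite(W[...,2])&(W[...,2]<zmax); P=W[m];C=c['image'][m];o=np.argsort(P[:,2]);P=P[o];C=C[o]
    i=((x1-P[:,0])/s).astype(int);j=((y1-P[:,1])/s).astype(int);k=(i>=0)&(i<h)&(j>=0)&(j<w)
    H[i[k],j[k]]=P[k,2];I[i[k],j[k]]=C[k]
    return H,I
E
python3 - <<'E'
from h import *
s=r.get_state();print({k:np.round(v,3) for k,v in s.items()})
for n in('top','scene'):
    c=cam(n);cv2.imwrite(f'pics/{n}0.png',c['image']);np.save(f'/tmp/{n}.npy',cloud(c));cv2.imwrite(f'/tmp/{n}.png',c['image'])
    print(n,c['fovy'],c['R'],c['t'])
E
```

```text
pics
{'time': np.float64(0.0), 'joint_positions': array([-1.224,  0.277,  1.506, -0.   ,  1.361, -0.121]), 'joint_velocities': array([ 0.   ,  0.   ,  0.   , -0.001,  0.002,  0.001]), 'joint_efforts': array([-0.0000e+00, -4.0459e+01, -2.3723e+01,  7.0000e-02,  3.4000e-02,
       -0.0000e+00]), 'tcp_pos': array([ 0.259, -0.513,  0.205]), 'orientation': array([-1.682,  1.569,  1.927]), 'force': array([-0.152,  0.201, -0.262]), 'ft_torque': array([ 0.032,  0.017, -0.027]), 'gripper_width': np.float64(1.002)}
top 49.51293025484225 [[ 0.02303024 -0.99936303 -0.0272607 ]
 [-0.99395844 -0.01996166 -0.10792657]
 [ 0.10731365  0.02958157 -0.99378504]] [-0.04080749  0.46629404  1.07861031]
scene 50.62958796984224 [[ 0.21863559  0.97553521 -0.02301154]
 [ 0.52406889 -0.13728075 -0.84053899]
 [-0.82313442  0.1717121  -0.54126212]] [-0.06470023 -0.18212724  1.54170752]
```

View pics/top0.png

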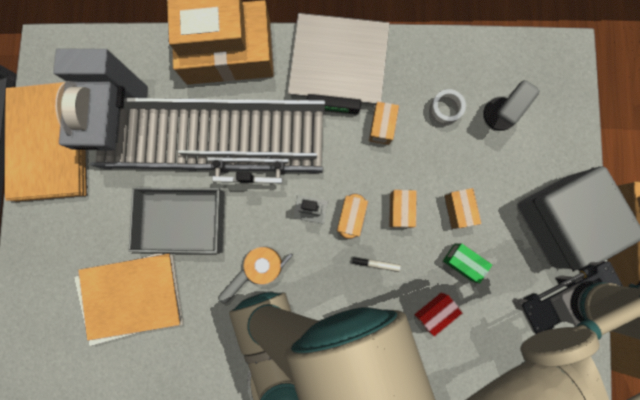

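View pics/scene0.png

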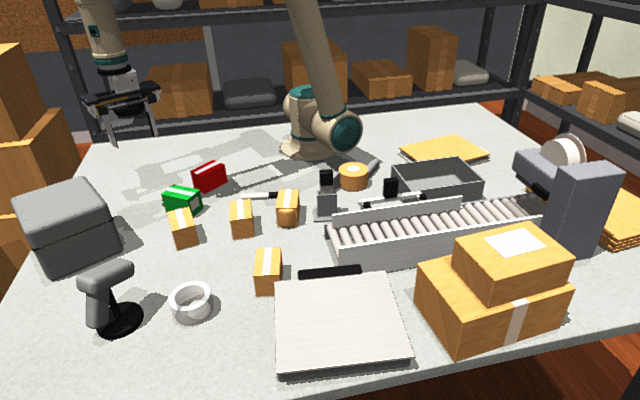

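Top view: orange cartons at (384,122), (352,216), (404,208), (465,208). The green (469,262) and red (438,313) boxes aren't meant. (352,216) has rounded ends, so it looks swollen. Next I measure everything and enlarge the cartons.

```bash
python3 - <<'E'
from h import *
W=np.load('/tmp/top.npy');im=cv2.imread('/tmp/top.png')
hsv=cv2.cvtColor(im,cv2.COLOR_BGR2HSV)
def box(n,u0,u1,v0,v1,zl,zh):
    Q=W[v0:v1,u0:u1].reshape(-1,3);Q=Q[(Q[:,2]>zl)&(Q[:,2]<zh)]
    (c,d,a)=cv2.minAreaRect((Q[:,:2]*1000).astype(np.float32));b=cv2.boxPoints((c,d,a))
    print(n,len(Q),'c',np.round(c),'d',np.round(d),'a',round(a,1),'z',np.round(np.percentile(Q[:,2],[5,50,95])*1000),'mean',np.round(Q.mean(0)*1000))
for n,b in dict(c1=(368,402,98,146),c2=(335,370,190,242),c3=(388,420,184,232),c4=(446,484,184,232)).items():
    box(n+' top',*b,.055,.08); box(n+' any',*b,.02,.08)
box('tape',240,285,240,290,.03,.06)
box('tote rim',125,230,180,262,.055,.085)
box('fence top',90,330,92,115,.085,.105)
box('guide top',175,292,145,168,.083,.1)
box('grip',232,258,165,188,.11,.14)
box('gauge',296,322,194,220,.11,.16)
box('cup',290,330,190,230,.06,.09)
box('rollers',125,320,115,145,.03,.06)
box('clamps',200,295,155,190,.07,.1)
crops=[cv2.resize(im[y:y+64,x:x+64],(380,280),interpolation=cv2.INTER_CUBIC) for x,y in((352,90),(320,184),(372,176),(433,176))]
cv2.imwrite('pics/crop1.png',np.vstack([np.hstack(crops[:2]),np.hstack(crops[2:])]))
E
```

```text
c1 top 807 c [ 659. -216.] d [57. 92.] a 80.4 z [60. 63. 67.] mean [ 659. -215.   63.]
c1 any 972 c [ 667. -214.] d [114.  73.] a 2.1 z [38. 63. 66.] mean [ 659. -212.   59.]
c2 top 894 c [ 422. -139.] d [ 54. 108.] a 76.9 z [58. 63. 67.] mean [ 420. -138.   63.]
c2 any 949 c [ 421. -139.] d [ 54. 113.] a 77.1 z [54. 63. 66.] mean [ 420. -138.   62.]
c3 top 870 c [ 442. -263.] d [56. 91.] a 89.8 z [60. 64. 67.] mean [ 441. -263.   64.]
c3 any 966 c [ 442. -263.] d [56. 91.] a 89.4 z [38. 63. 67.] mean [ 441. -261.   61.]
c4 top 869 c [ 445. -414.] d [91. 57.] a 10.6 z [60. 63. 66.] mean [ 445. -413.   63.]
c4 any 1029 c [ 445. -414.] d [90. 58.] a 11.0 z [31. 63. 66.] mean [ 444. -409.   59.]
tape 1132 c [282.  85.] d [ 89. 117.] a 63.1 z [49. 54. 57.] mean [294.  79.  53.]
tote rim 908 c [409. 287.] d [176. 250.] a 1.1 z [57. 68. 73.] mean [406. 301.  67.]
fence top 930 c [694. 188.] d [504.  26.] a 87.6 z [86. 95. 99.] mean [693. 193.  94.]
guide top 455 c [550. 152.] d [ 40. 277.] a 0.2 z [85. 91. 95.] mean [559. 144.  91.]
grip 148 c [502. 120.] d [19. 35.] a 0.4 z [119. 130. 133.] mean [502. 119. 129.]
gauge 164 c [438. -35.] d [36. 22.] a 81.5 z [128. 141. 144.] mean [437. -35. 140.]
cup 91 c [438. -35.] d [54. 25.] a 82.5 z [66. 75. 78.] mean [434. -36.  75.]
rollers 4968 c [635. 200.] d [ 81. 506.] a 0.8 z [40. 47. 52.] mean [634. 200.  47.]
clamps 885 c [521. 123.] d [ 85. 235.] a 0.9 z [72. 79. 92.] mean [530. 118.  80.]
```

View pics/crop1.png

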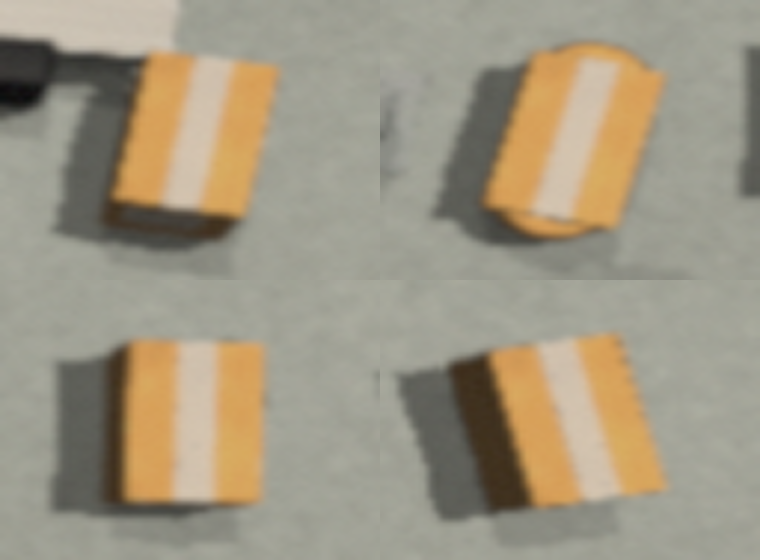

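Crop: bottom-left, bottom-right and top-left are full 90 mm boxes (sound). Top-right, at pixel (352,216), is the swollen one, with pillows at both ends. There's no crushed carton. Next I move above the gauge and lane to measure them from near.

```bash
python3 -m creep '[[[0,0,-0.1,0.03,0.04,0.03,1],[0,0,-0.2,0.06,0.08,0.06,1],[0,0,-0.3,0.08,0.12,0.09,1],[0,0,-0.4,0.1,0.16,0.12,1],[0,0,-0.468,0.12,0.2,0.15,1]]]' 20
python3 -m creep '[[[0,0,0,0.0,0.05,0,1],[0,0,0,0,0.1,0,1],[0,0,0,0,0.15,0,1],[0,0,0,0,0.2,0,1],[0,0,0,0,0.2,0,1]]]'
python3 - <<'E'
from h import *
c=cam('wrist');print(c['mount'],c['fovy']);print(np.round(c['s']['tcp_pos'],3),c['s']['time'],c['s']['orientation'])
W=cloud(c);np.save('/tmp/w1.npy',W);cv2.imwrite('pics/w1.png',c['image'])
g=W[::399,::639].reshape(-1,3);print(np.round(g,2))
E
python3 -m creep '[[[0,0,0,0.04,0.04,0,1],[0,0,0,0.08,0.08,0,1],[0,0,0,0.12,0.12,0,1],[0,0,0,0.15,0.15,0,1],[0,0,0,0.15,0.16,0,1]]]'
python3 - <<'E'
from h import *
c=cam('wrist');print(np.round(c['s']['tcp_pos'],3),c['s']['time'],c['s']['orientation'])
W=cloud(c);np.save('/tmp/w2.npy',W);cv2.imwrite('pics/w2.png',c['image'])
cv2.imwrite('pics/w12.png',np.vstack([cv2.resize(cv2.imread('pics/w1.png'),(480,300)),cv2.resize(c['image'],(480,300))]))
E
```

```text
time: 0.6
tcp_pos: [0.3692, -0.3323, 0.3406]
orientation: [-1.06, 1.57, 2.078]
force: [1.0, 0.1, -0.7]
gripper_width: 0.996
time: 1.1
tcp_pos: [0.3678, -0.1284, 0.3403]
orientation: [-1.858, 1.568, 1.291]
force: [-1.3, -1.1, 0.4]
gripper_width: 1.003
[[-5.77084024e-04 -2.61900490e-01  9.65094711e-01 -1.79048627e-01]
 [ 9.99999797e-01 -4.12692975e-04  4.85962061e-04 -1.29663523e-03]
 [ 2.71014105e-04  9.65094795e-01  2.61900675e-01 -7.67557337e-02]
 [ 0.00000000e+00  0.00000000e+00  0.00000000e+00  1.00000000e+00]] 60.70424028596675
[ 0.368 -0.128  0.34 ] 1.1 [-1.85815569  1.5680038   1.2909306 ]
[[ 0.59  0.3   0.05]
 [ 0.61 -0.6  -0.  ]
 [ 0.39 -0.07  0.47]
 [ 0.39 -0.19  0.47]]
time: 1.65
tcp_pos: [0.5225, 0.027, 0.3381]
orientation: [-0.569, 1.57, 2.573]
force: [-0.3, -1.1, -0.7]
gripper_width: 1.001
[0.522 0.027 0.338] 1.65 [-0.56927773  1.569939    2.57282395]
```

View pics/w12.png

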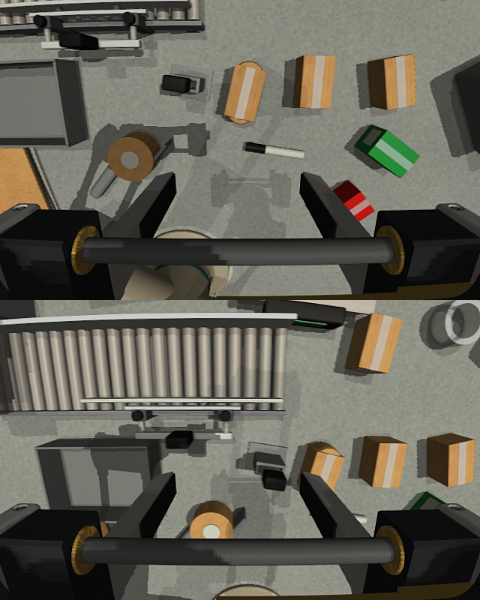

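w1/w2 show the lane, with the guide grip at about (178,438), the gauge in its cup at (268,470) and the cartons to the right. Now for the numbers.

```bash
cat >> h.py <<'E'
def box(W,x0,x1,y0,y1,zl,zh,n='',pr=1):
    Q=W.reshape(-1,3);Q=Q[np.isfinite(Q[:,2])];Q=Q[(Q[:,0]>x0)&(Q[:,0]<x1)&(Q[:,1]>y0)&(Q[:,1]<y1)&(Q[:,2]>zl)&(Q[:,2]<zh)]
    if len(Q)<20: print(n,'few',len(Q));return
    c,d,a=cv2.minAreaRect((Q[:,:2]*1000).astype(np.float32))
    if d[0]<d[1]: a-=90;d=d[::-1]
    a=(a+90)%180-90
    if pr: print(n,len(Q),'c',np.round(c,1),'d',np.round(d,1),'long axis deg',round(a,1),'z',np.round(np.percentile(Q[:,2],[5,50,95])*1000,1))
    return Q
E
python3 - <<'E'
from h import *
for f in('w1','w2','top'):
    W=np.load(f'/tmp/{f}.npy');print('--',f)
    box(W,.60,.72,-.29,-.14,.058,.08,'c1');box(W,.35,.49,-.2,-.085,.058,.08,'c2');box(W,.38,.5,-.31,-.21,.058,.08,'c3');box(W,.38,.51,-.47,-.35,.058,.08,'c4')
    box(W,.41,.47,-.07,0,.13,.15,'gauge');box(W,.39,.49,-.09,.02,.068,.082,'cup');box(W,.48,.53,.08,.16,.12,.14,'grip')
    Q=box(W,.54,.59,-.1,.33,.086,.098,'guide top')
    for y in np.arange(-.04,.29,.08):
        q=Q[abs(Q[:,1]-y)<.02]; 
        if len(q)>5: print('  guide y',round(y,2),'x',np.round(np.percentile(q[:,0],[3,50,97])*1000,1))
    Q=box(W,.66,.72,-.1,.33,.088,.102,'fence top')
    for y in np.arange(-.04,.29,.08):
        q=Q[abs(Q[:,1]-y)<.02]; 
        if len(q)>5: print('  fence y',round(y,2),'x',np.round(np.percentile(q[:,0],[3,50,97])*1000,1))
    box(W,.30,.51,.13,.43,.06,.08,'tote')
    Q=box(W,.59,.68,-.1,.4,.04,.06,'roll')
E
```

```text
-- w1
c1 few 0
c2 3133 c [ 419.4 -136.8] d [107.1  56.2] long axis deg -13.0 z [60.6 63.8 65.3]
c3 3011 c [ 440.8 -263.7] d [89.9 56.7] long axis deg -0.7 z [62.3 64.  65.4]
c4 2896 c [ 444.3 -413.2] d [90.8 58.4] long axis deg 11.5 z [61.9 64.  65.5]
gauge 695 c [437.4 -32.7] d [36.7 22.1] long axis deg 83.0 z [137.9 141.5 143. ]
cup 235 c [437.4 -33.1] d [54.7 25.2] long axis deg 82.1 z [71.6 75.5 77.4]
grip 682 c [502.  122.3] d [37.  20.8] long axis deg 89.9 z [122.1 130.2 131.9]
guide top 1395 c [554.6 109.3] d [312.9  29.1] long axis deg 90.0 z [87.3 91.4 93.1]
  guide y -0.04 x [560.6 561.4 562.8]
  guide y 0.04 x [540.7 561.6 564. ]
  guide y 0.12 x [561.6 563.6 566.8]
  guide y 0.2 x [540.5 563.1 568.4]
  guide y 0.28 x [562.2 563.6 567. ]
fence top few 0Traceback (most recent call last):
  File "<stdin>", line 12, in <module>
TypeError: 'NoneType' object is not subscriptable
```

```bash
python3 - <<'E'
from h import *
for f in('w2',):
    W=np.load(f'/tmp/{f}.npy');print('--',f)
    box(W,.60,.72,-.29,-.14,.058,.08,'c1');box(W,.35,.49,-.2,-.085,.058,.08,'c2');box(W,.38,.5,-.31,-.21,.058,.08,'c3')
    box(W,.41,.47,-.07,0,.13,.15,'gauge');box(W,.39,.49,-.09,.02,.068,.082,'cup');box(W,.48,.53,.08,.16,.125,.14,'grip')
    Q=box(W,.555,.59,-.1,.33,.088,.098,'guide top')
    for y in np.arange(-.04,.29,.04):
        q=Q[abs(Q[:,1]-y)<.01]; 
        if len(q)>5: print('  guide y',round(y,2),'x',np.round(np.percentile(q[:,0],[3,50,97])*1000,1))
    Q=box(W,.66,.72,-.2,.4,.092,.10,'fence top')
    for y in np.arange(-.04,.34,.04):
        q=Q[abs(Q[:,1]-y)<.01]; 
        if len(q)>5: print('  fence y',round(y,2),'x',np.round(np.percentile(q[:,0],[3,50,97])*1000,1))
    box(W,.30,.51,.13,.43,.06,.08,'tote');box(W,.33,.48,.19,.39,-.01,.02,'tote floor')
    Q=box(W,.59,.68,-.2,.5,.044,.056,'roll');print(Q[:,1].min())
    for y0,y1 in((.0,.08),(.16,.25)):box(W,.51,.56,y0,y1,.075,.095,'clamp')
E
```

```text
-- w2
c1 3227 c [ 660.  -215.2] d [91.1 57.8] long axis deg -9.3 z [62.1 64.1 65.6]
c2 1521 c [ 433.7 -140.6] d [78.  56.3] long axis deg -12.8 z [59.7 63.9 65.4]
c3 2331 c [ 440.6 -263.6] d [90.7 57.7] long axis deg -1.1 z [61.5 63.9 65.4]
gauge 599 c [437.7 -32.2] d [36.5 21.7] long axis deg 79.6 z [133.  141.4 142.7]
cup 400 c [437.3 -32.1] d [54.3 25.4] long axis deg 81.1 z [69.1 75.4 79. ]
grip 518 c [502.4 122.2] d [36.1 19.6] long axis deg 89.6 z [127.9 130.5 131.9]
guide top 1354 c [565.2 122.6] d [337.8   6.4] long axis deg 89.6 z [90.  91.6 93. ]
  guide y -0.04 x [562.  564.5 567.1]
  guide y 0.0 x [561.9 564.4 566.9]
  guide y 0.04 x [561.8 564.4 566.9]
  guide y 0.08 x [561.9 564.6 568. ]
  guide y 0.12 x [563.3 565.8 568.3]
  guide y 0.16 x [563.6 566.1 568.6]
  guide y 0.2 x [562.6 565.2 567.7]
  guide y 0.24 x [563.  565.6 568.1]
  guide y 0.28 x [563.4 566.  568.5]
fence top 3105 c [694.  168.2] d [463.4   9.6] long axis deg 89.7 z [93.6 95.6 97.1]
  fence y -0.04 x [688.9 692.9 697.5]
  fence y 0.0 x [688.9 692.6 697. ]
  fence y 0.04 x [689.  692.6 697. ]
  fence y 0.08 x [689.6 693.3 697.2]
  fence y 0.12 x [690.  693.3 696.6]
  fence y 0.16 x [689.9 693.8 698.4]
  fence y 0.2 x [689.9 693.8 698.2]
  fence y 0.24 x [690.1 693.9 698. ]
  fence y 0.28 x [690.5 694.1 698. ]
  fence y 0.32 x [690.5 694.  697.9]
tote 2183 c [410.4 274.9] d [287.4 175.4] long axis deg -81.7 z [61.3 68.9 78.9]
tote floor 7195 c [405. 290.] d [199.9 149.9] long axis deg 90.0 z [3.  4.6 6.3]
roll 19565 c [635.  141.5] d [678.8  90. ] long axis deg 90.0 z [44.8 48.4 50.6]
-0.19793687098860607
clamp 635 c [534.   53.9] d [55.  46.2] long axis deg 82.3 z [75.8 80.6 92.4]
clamp 644 c [546.4 195.9] d [58.9 48.5] long axis deg -42.0 z [75.9 80.3 92.3]
```

```bash
python3 -m creep '[[[0,0,0,-0.015,-0.05,-0.02,1],[0,0,0,-0.03,-0.1,-0.04,1],[0,0,0,-0.045,-0.15,-0.06,1],[0,0,0,-0.06,-0.2,-0.08,1],[0,0,0,-0.075,-0.25,-0.1,1]]]' 20
python3 -m creep '[[[0,0,-0.015,-0.007,-0.04,-0.04,1],[0,0,-0.015,-0.007,-0.041,-0.08,1],[0,0,-0.015,-0.007,-0.041,-0.12,1],[0,0,-0.015,-0.007,-0.041,-0.12,1]]]'
```

```text
time: 2.2
tcp_pos: [0.4502, -0.2011, 0.2495]
orientation: [1.065, 1.57, -2.078]
force: [0.5, -0.6, 0.3]
gripper_width: 1.001
time: 2.6
tcp_pos: [0.4398, -0.2381, 0.1252]
orientation: [-0.547, 1.558, 2.576]
force: [-0.5, -0.3, -0.0]
gripper_width: 1.002
```

```bash
python3 -m creep '[[[0,0,0,0.001,-0.025,0,1],[0,0,0,0.001,-0.025,-0.04,1],[0,0,0,0.001,-0.025,-0.08,1],[0,0,0,0.001,-0.025,-0.102,1],[0,0,0,0.001,-0.025,-0.102,1]]]'
python3 -m creep '[[[0,0,0,0,0,0,0],[0,0,0,0,0,0,0],[0,0,0,0,0,0,0],[0,0,0,0,0,0,0],[0,0,0,0,0,0,0]]]' 25
```

```text
time: 3.1
tcp_pos: [0.4445, -0.2637, 0.0273]
orientation: [-0.535, 1.567, 2.591]
force: [0.6, 0.3, -0.3]
gripper_width: 1.001
time: 3.6
tcp_pos: [0.4462, -0.2641, 0.0293]
orientation: [2.297, 1.569, -0.86]
force: [0.2, -2.6, 2.3]
gripper_width: 0.613
```

```bash
python3 -m creep '[[[0,0,0,0,0,0.03,-1],[0,0,0,0,0,0.07,-1],[0,0,0,0,0,0.11,-1],[0,0,0,0,0,0.15,-1],[0,0,0,0,0,0.19,-1]]]' 30
python3 -m creep '[[[0,0,0.008,0.015,0.045,0,-1],[0,0,0.015,0.03,0.09,0,-1],[0,0,0.015,0.045,0.135,0,-1],[0,0,0.015,0.06,0.18,0,-1],[0,0,0.015,0.075,0.225,0,-1]]]'
python3 -m creep '[[[0,0,0,0.02,0.045,0,-1],[0,0,0,0.04,0.09,0,-1],[0,0,0,0.06,0.135,0,-1],[0,0,0,0.08,0.18,0,-1],[0,0,0,0.1,0.22,0,-1]]]'
python3 -m creep '[[[0,0,0,0,0.04,0,-1],[0,0,0,0,0.05,0,-1],[0,0,0,0,0.05,0,-1]]]'
python3 - <<'E'
from h import *
c=cam('wrist');print(np.round(c['s']['tcp_pos'],4),c['s']['orientation'],np.round(c['s']['force'],1))
W=cloud(c)
box(W,.33,.48,.1,.5,-.01,.02,'tote floor');box(W,.30,.51,.13,.43,.064,.075,'tote')
Q=box(W,.66,.72,-.2,.4,.092,.10,'fence top')
E
```

```text
time: 4.1
tcp_pos: [0.4448, -0.2628, 0.2192]
orientation: [-0.631, 1.569, 2.496]
force: [0.8, 0.8, -4.7]
gripper_width: 0.591
time: 4.6
tcp_pos: [0.5201, -0.0366, 0.2176]
orientation: [-0.087, 1.569, 3.054]
force: [0.7, -0.5, -5.4]
gripper_width: 0.593
time: 5.1
tcp_pos: [0.6202, 0.1838, 0.2171]
orientation: [0.11, 1.568, -3.031]
force: [0.0, -1.5, -4.8]
gripper_width: 0.597
time: 5.4
tcp_pos: [0.6195, 0.233, 0.2167]
orientation: [0.25, 1.567, -2.889]
force: [0.2, 0.0, -3.6]
gripper_width: 0.593
[0.6195 0.233  0.2167] [ 0.24972934  1.5674084  -2.8889978 ] [ 0.2  0.  -3.6]
tote floor 3280 c [405.  300.1] d [399.1 150. ] long axis deg 90.0 z [-1.2  3.9  5.8]
tote 222 c [441.2 246.1] d [154.5 128.8] long axis deg -8.0 z [65.3 69.2 70.6]
fence top 4830 c [693.9 169.6] d [460.6   8.6] long axis deg 89.7 z [94.4 95.7 96.9]
```

```bash
python3 -m creep '[[[0,0,0,0.015,-0.006,-0.03,-1],[0,0,0,0.02,-0.006,-0.06,-1],[0,0,0,0.02,-0.006,-0.09,-1],[0,0,0,0.02,-0.006,-0.12,-1],[0,0,0,0.02,-0.006,-0.134,-1]]]'
python3 -m creep '[[[0,0,0,0,0,0,-1],[0,0,0,0.004,0,0,-1],[0,0,0,0.008,0,0,-1],[0,0,0,0.01,0,0,-1],[0,0,0,0.012,0,0,-1]]]'
```

```text
time: 5.95
tcp_pos: [0.6384, 0.2225, 0.0813]
orientation: [0.409, 1.564, -2.735]
force: [-0.7, 0.2, -5.0]
gripper_width: 0.594
time: 6.45
tcp_pos: [0.6504, 0.2254, 0.0853]
orientation: [0.042, 1.566, -3.099]
force: [-7.9, -1.2, -0.4]
gripper_width: 0.592
```

```bash
python3 -m creep '[[[0,0,0,0,0,-0.003,-1],[0,0,0,0,0,-0.005,-1],[0,0,0,0,0,-0.005,-1]]]'
python3 -m creep '[[[0,0,0,-0.001,0,0,0.7],[0,0,0,-0.001,0,0,1],[0,0,0,-0.001,0,0,1],[0,0,0,-0.001,0,0.04,1],[0,0,0,-0.001,0,0.08,1]]]'
```

```text
time: 6.75
tcp_pos: [0.6504, 0.2256, 0.0801]
orientation: [0.057, 1.566, -3.084]
force: [-5.7, 1.0, -0.5]
gripper_width: 0.594
time: 7.25
tcp_pos: [0.6516, 0.2251, 0.1595]
orientation: [0.405, 1.569, -2.737]
force: [0.9, 0.1, 1.2]
gripper_width: 0.974
```

```bash
python3 -m creep '[[[0,0,0,0,-0.045,0.02,0.8],[0,0,0,0,-0.09,0.04,0.8],[0,0,0,0,-0.14,0.05,0.8],[0,0,0,0,-0.19,0.05,0.8],[0,0,-0.05,0,-0.24,0.05,0.8]]]'
python3 -m creep '[[[0,0,-0.06,0,-0.045,0,0.8],[0,0,-0.11,0,-0.09,0,0.8],[0,0,-0.11,0,-0.13,0,0.8],[0,0,-0.11,0,-0.17,0,0.8],[0,0,-0.11,0,-0.2,0,0.8]]]'
python3 - <<'E'
from h import *
c=cam('wrist');s=c['s'];print(np.round(s['tcp_pos'],4),np.degrees(s['orientation'][2]-s['orientation'][0])-180)
W=cloud(c)
Q=box(W,.58,.74,-.32,-.14,.058,.08,'c1')
Q=box(np.load('/tmp/w2.npy'),.64,.76,-.19,-.0,.01,.2,'display')
E
```

```text
time: 7.75
tcp_pos: [0.6527, -0.0157, 0.2111]
orientation: [2.993, 1.567, -0.2]
force: [1.1, -0.9, -0.5]
gripper_width: 0.903
time: 8.25
tcp_pos: [0.6521, -0.217, 0.2102]
orientation: [2.546, 1.568, -0.758]
force: [0.5, 0.3, -0.6]
gripper_width: 0.902
[ 0.6521 -0.217   0.2102] -369.27603632549165
c1 5167 c [ 660.1 -215.2] d [90.5 56.1] long axis deg -9.7 z [62.6 64.  65.2]
display 6695 c [686.3 -95. ] d [190.   92.5] long axis deg -90.0 z [22.6 50.  95.1]
```

```bash
python3 -m creep '[[[0,0,0,0.008,0.002,-0.045,0.8],[0,0,0,0.008,0.002,-0.09,0.8],[0,0,0,0.008,0.002,-0.135,0.8],[0,0,0,0.008,0.002,-0.182,0.8],[0,0,0,0.008,0.002,-0.182,0.8]]]'
python3 -m creep '[[[0,0,0,0,0,0,0],[0,0,0,0,0,0,0],[0,0,0,0,0,0,0],[0,0,0,0,0,0,0]]]' 30
python3 -m creep '[[[0,0,0,0,0,0.04,-1],[0,0,0,0,0,0.08,-1],[0,0,0.08,0,0,0.12,-1],[0,0,0.165,0,0,0.16,-1],[0,0,0.165,-0.01,0,0.17,-1]]]'
```

```text
time: 8.8
tcp_pos: [0.655, -0.2097, 0.021]
orientation: [-0.232, 1.558, 2.749]
force: [-1.8, 0.8, -0.2]
gripper_width: 0.903
time: 9.2
tcp_pos: [0.6619, -0.2142, 0.0308]
orientation: [2.53, 1.563, -0.771]
force: [0.1, -4.7, 4.0]
gripper_width: 0.594
time: 9.7
tcp_pos: [0.6528, -0.2123, 0.2029]
orientation: [2.804, 1.56, -0.333]
force: [0.7, 0.1, -3.6]
gripper_width: 0.592
```

```bash
python3 -m creep '[[[0,0,0,-0.005,0.045,0,-1],[0,0,0,-0.01,0.09,0,-1],[0,0,0,-0.015,0.14,0,-1],[0,0,0,-0.015,0.19,0,-1],[0,0,0,-0.015,0.24,0,-1]]]'
python3 -m creep '[[[0,0,0,0,0.045,-0.01,-1],[0,0,0,0,0.09,-0.02,-1],[0,0,0,0,0.094,-0.06,-1],[0,0,0,0,0.094,-0.09,-1],[0,0,0,0,0.094,-0.09,-1]]]'
```

```text
time: 10.2
tcp_pos: [0.632, 0.0299, 0.1955]
orientation: [-0.107, 1.567, 3.036]
force: [1.6, -0.5, -4.6]
gripper_width: 0.596
time: 10.7
tcp_pos: [0.6281, 0.1221, 0.1008]
orientation: [0.087, 1.556, -3.05]
force: [-0.5, -0.9, -4.6]
gripper_width: 0.595
```

```bash
python3 -m creep '[[[0,0,0,0,0,-0.01,-1],[0,0,0,0,0,-0.016,-1],[0,0,0,0.006,0,-0.016,-1],[0,0,0,0.012,0,-0.016,-1],[0,0,0,0.012,0,-0.016,-1]]]'
python3 - <<'E'
from h import *
s=r.get_state();print(np.round(s['tcp_pos'],4),s['orientation'],s['force'])
E
```

```text
time: 11.2
tcp_pos: [0.6462, 0.1217, 0.0922]
orientation: [0.029, 1.569, -3.109]
force: [-3.9, -0.1, -2.1]
gripper_width: 0.59
[0.6462 0.1217 0.0922] [ 0.02870815  1.56852273 -3.10916134] [-3.85790402 -0.13405445 -2.08597639]
```

```bash
python3 -m creep '[[[0,0,0,0.002,0,-0.003,-1],[0,0,0,0.002,0,-0.006,-1],[0,0,0,0.002,0,-0.009,-1],[0,0,0,0.002,0,-0.009,-1]]]'
```

```text
time: 11.6
tcp_pos: [0.6461, 0.1219, 0.0824]
orientation: [0.04, 1.565, -3.097]
force: [-5.3, -0.0, -3.7]
gripper_width: 0.594
```

```bash
python3 -m creep '[[[0,0,0,0,0,-0.001,0.5],[0,0,0,0,0,-0.001,0.7],[0,0,0,0,0,0.04,0.8],[0,0,0,0,0,0.09,0.8],[0,0,0,0,0,0.14,0.8]]]'
python3 -m creep '[[[0,0,0,-0.016,-0.045,0,0.8],[0,0,0,-0.032,-0.09,0,0.8],[0,0,0,-0.048,-0.135,0,0.8],[0,0,0,-0.064,-0.18,0,0.8],[0,0,0,-0.08,-0.225,0,0.8]]]'
python3 -m creep '[[[0,0,0.04,-0.016,-0.045,0,0.8],[0,0,0.08,-0.032,-0.09,0,0.8],[0,0,0.12,-0.048,-0.135,0,0.8],[0,0,0.16,-0.064,-0.18,0,0.8],[0,0,0.2,-0.08,-0.225,0,0.8]]]'
python3 -m creep '[[[0,0,0,-0.015,-0.045,0,0.8],[0,0,0,-0.025,-0.085,0,0.8],[0,0,0,-0.025,-0.085,0,0.8]]]'
python3 - <<'E'
from h import *
c=cam('wrist');s=c['s'];print(np.round(s['tcp_pos'],4),(np.degrees(s['orientation'][2]-s['orientation'][0]))%360-180)
W=cloud(c)
Q=box(W,.36,.52,-.5,-.33,.058,.08,'c4')
Q=box(W,.34,.52,-.2,-.08,.058,.08,'swollen')
E
```

```text
time: 12.1
tcp_pos: [0.65, 0.122, 0.2252]
orientation: [-3.121, 1.567, 0.025]
force: [0.4, -0.2, -0.4]
gripper_width: 0.895
time: 12.6
tcp_pos: [0.5696, -0.1051, 0.2242]
orientation: [2.779, 1.565, -0.358]
force: [0.4, 0.0, -0.6]
gripper_width: 0.899
time: 13.1
tcp_pos: [0.4891, -0.3309, 0.2243]
orientation: [2.223, 1.565, -0.712]
force: [1.9, 0.1, 0.2]
gripper_width: 0.9
time: 13.4
tcp_pos: [0.4629, -0.4196, 0.2234]
orientation: [1.7, 1.564, -1.242]
force: [0.6, 0.3, -0.6]
gripper_width: 0.898
[ 0.4629 -0.4196  0.2234] 11.410075393441502
c4 4591 c [ 444.1 -413.1] d [90. 56.] long axis deg 12.0 z [62.6 63.9 65.2]
swollen 4600 c [ 421.4 -137.9] d [105.6  58.1] long axis deg -13.0 z [59.6 63.6 65. ]
```

```bash
python3 -m creep '[[[0,0,0.008,-0.018,0.006,-0.04,0.8],[0,0,0.008,-0.018,0.006,-0.085,0.8],[0,0,0.008,-0.018,0.006,-0.13,0.8],[0,0,0.008,-0.018,0.006,-0.17,0.8],[0,0,0.008,-0.018,0.006,-0.194,0.8]]]'
python3 -m creep '[[[0,0,0,0,0,0,0.8],[0,0,0,0,0,0,0],[0,0,0,0,0,0,0],[0,0,0,0,0,0,0],[0,0,0,0,0,0,0]]]' 30
python3 -m creep '[[[0,0,0,0,0,0.04,-1],[0,0,0,0,0,0.08,-1],[0,0,-0.07,0,0,0.12,-1],[0,0,-0.14,0,0,0.16,-1],[0,0,-0.205,0,0.01,0.17,-1]]]'
python3 -m creep '[[[0,0,0,0.016,0.045,0,-1],[0,0,0,0.032,0.09,0,-1],[0,0,0,0.048,0.135,0,-1],[0,0,0,0.064,0.18,0,-1],[0,0,0,0.08,0.225,0,-1]]]'
```

```text
time: 13.95
tcp_pos: [0.4458, -0.4046, 0.0264]
orientation: [-1.352, 1.569, 2.004]
force: [0.5, -0.4, 0.3]
gripper_width: 0.899
time: 14.45
tcp_pos: [0.4476, -0.4094, 0.0307]
orientation: [1.982, 1.564, -0.947]
force: [1.1, -3.7, 1.7]
gripper_width: 0.597
time: 14.95
tcp_pos: [0.4471, -0.3993, 0.2035]
orientation: [2.262, 1.562, -0.876]
force: [1.3, -0.5, -2.6]
gripper_width: 0.593
time: 15.45
tcp_pos: [0.5251, -0.1696, 0.1982]
orientation: [-0.649, 1.569, 2.5]
force: [0.5, -0.0, -4.0]
gripper_width: 0.594
```

```bash
python3 -m creep '[[[0,0,0,0.024,0.04,0,-1],[0,0,0,0.048,0.08,0,-1],[0,0,0,0.072,0.12,0,-1],[0,0,0,0.094,0.16,0,-1],[0,0,0,0.112,0.19,0,-1]]]'
python3 -m creep '[[[0,0,0,0,0,-0.03,-1],[0,0,0,0,0,-0.06,-1],[0,0,0,0,0,-0.09,-1],[0,0,0,0,0,-0.11,-1],[0,0,0,0,0,-0.11,-1]]]'
```

```text
time: 15.95
tcp_pos: [0.6375, 0.0212, 0.1979]
orientation: [-0.614, 1.568, 2.536]
force: [0.8, 0.4, -2.6]
gripper_width: 0.596
time: 16.45
tcp_pos: [0.6339, 0.0185, 0.0846]
orientation: [-0.104, 1.561, 3.045]
force: [-0.4, -0.2, -3.5]
gripper_width: 0.589
```

```bash
python3 -m creep '[[[0,0,-0.005,0.005,0,0,-1],[0,0,-0.005,0.01,0,0,-1],[0,0,-0.005,0.014,0,0,-1],[0,0,-0.005,0.017,0,-0.001,-1],[0,0,-0.005,0.018,0,-0.002,-1]]]'
python3 -m creep '[[[0,0,0,0,0,-0.002,-1],[0,0,0,0,0,-0.004,-1]]]'
```

```text
time: 16.95
tcp_pos: [0.649, 0.0181, 0.0873]
orientation: [0.003, 1.557, -3.136]
force: [-14.5, -0.2, 4.5]
gripper_width: 0.591
time: 17.15
tcp_pos: [0.6489, 0.0181, 0.0833]
orientation: [0.001, 1.557, -3.138]
force: [-13.2, 0.4, 3.6]
gripper_width: 0.595
```

```bash
python3 -m creep '[[[0,0,0,-0.002,0,-0.002,-1],[0,0,0,-0.003,0,-0.002,-1],[0,0,0,-0.003,0,-0.002,0.5],[0,0,0,-0.003,0,-0.002,0.8],[0,0,0,-0.003,0,0.04,0.8]]]'
python3 -m creep '[[[0,0,0,0,0,0.05,0.8],[0,0,0,0,0,0.1,0.8],[0,0,0,-0.03,-0.02,0.12,0.8],[0,0,-0.08,-0.06,-0.04,0.12,0.8],[0,0,-0.15,-0.1,-0.06,0.12,0.8]]]'
python3 -m creep '[[[0,0,-0.06,-0.03,-0.02,0,0.8],[0,0,-0.08,-0.06,-0.04,0,0.8],[0,0,-0.08,-0.09,-0.06,0,0.8],[0,0,-0.08,-0.12,-0.09,0,0.8],[0,0,-0.08,-0.12,-0.09,0,0.8]]]'
python3 - <<'E'
from h import *
c=cam('wrist');s=c['s'];print(np.round(s['tcp_pos'],4),(np.degrees(s['orientation'][2]-s['orientation'][0]))%360-180)
W=cloud(c)
Q=box(W,.34,.52,-.22,-.08,.055,.08,'swollen')
c=cam('top');W=cloud(c);cv2.imwrite('pics/top1.png',c['image'])
for a,b in((-.02,.06),(.08,.165),(.185,.27)): box(W,.585,.72,a,b,.105,.125,'lane')
E
```

```text
time: 17.65
tcp_pos: [0.6503, 0.0182, 0.1189]
orientation: [-0.075, 1.562, 3.069]
force: [-0.5, -0.1, -0.1]
gripper_width: 0.815
time: 18.15
tcp_pos: [0.5548, -0.043, 0.2451]
orientation: [3.055, 1.563, -0.236]
force: [0.6, -0.6, 0.1]
gripper_width: 0.9
time: 18.65
tcp_pos: [0.4309, -0.1349, 0.2443]
orientation: [2.343, 1.566, -1.03]
force: [0.2, 0.3, 0.1]
gripper_width: 0.894
[ 0.4309 -0.1349  0.2443] -13.274602446576978
swollen 4568 c [ 420.2 -137.2] d [109.8  56.1] long axis deg -12.9 z [58.5 63.8 65.1]
lane 842 c [643.4  17. ] d [88.5 56. ] long axis deg -0.2 z [110.5 113.7 116.9]
lane 863 c [643.2 121.1] d [90.3 56.8] long axis deg 0.0 z [110.1 113.5 116.5]
lane 884 c [643.9 225.1] d [91.3 57.6] long axis deg 0.8 z [110.1 113.6 116.6]
```

View pics/top1.png

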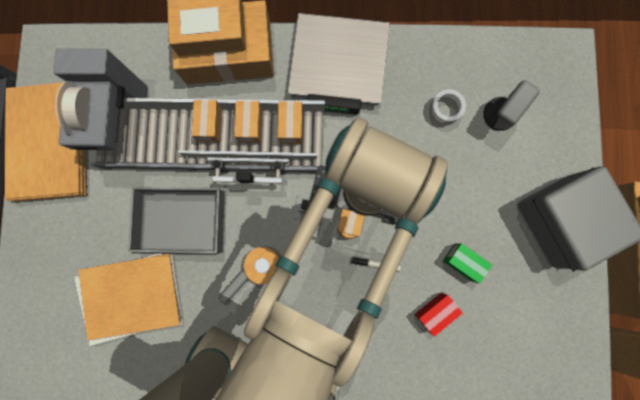

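Top view: the three sound cartons stand in the lane at (205,120), (247,120) and (290,120), square to the fence. While the gauge is in its cup, gripping the swollen carton would put the gripper body on the gauge head. So the gauge goes first, and I take the swollen carton while the gauge is nipped in the lane.

```bash
python3 - <<'E'
from h import *
s=r.get_state();print(np.round(s['joint_positions'],3))
W=cloud(cam('wrist'));box(W,.41,.47,-.07,0,.137,.146,'gauge');box(W,.39,.49,-.09,.02,.072,.08,'cup')
E
python3 -m creep '[[[0,0,-0.149,0.001,0.02,0,0.8],[0,0,-0.298,0.002,0.04,0,0.8],[0,0,-0.447,0.003,0.06,0,0.8],[0,0,-0.596,0.005,0.08,0,0.8],[0,0,-0.745,0.006,0.1,0,0.8]]]'
python3 -m creep '[[[0,0,-0.149,0,0,0,0.8],[0,0,-0.298,0,0,0,0.8],[0,0,-0.447,0,0,0,0.8],[0,0,-0.596,0,0,0,0.8],[0,0,-0.742,0,0,0,0.8]]]'
python3 -m creep '[[[0,0,0,0,0,0,0],[0,0,0,0,0,0,0]]]'
python3 - <<'E'
from h import *
c=cam('wrist');s=c['s'];print(np.round(s['joint_positions'],3),np.round(s['tcp_pos'],4),s['orientation'],(np.degrees(s['orientation'][2]-s['orientation'][0]))%360-180)
W=cloud(c);box(W,.41,.47,-.07,0,.137,.146,'gauge');box(W,.39,.49,-.09,.02,.072,.08,'cup');cv2.imwrite('pics/w3.png',c['image'])
E
```

```text
[-4.510e-01  6.600e-02  1.674e+00  1.000e-03  1.396e+00  1.349e+00]
gauge 973 c [437.  -33.2] d [35.7 22.5] long axis deg 81.7 z [139.  141.5 142.8]
cup 497 c [437.5 -32.9] d [55.  25.3] long axis deg 80.3 z [72.8 75.6 77.2]
time: 19.3
tcp_pos: [0.4403, -0.03, 0.2428]
orientation: [-1.997, 1.569, 0.169]
force: [0.2, -0.7, -0.1]
gripper_width: 0.899
time: 19.8
tcp_pos: [0.4171, -0.082, 0.2379]
orientation: [-0.478, 1.483, 1.073]
force: [-0.1, -0.7, -0.1]
gripper_width: 0.896
time: 20.0
tcp_pos: [0.4163, -0.0814, 0.2377]
orientation: [-0.465, 1.484, 1.087]
force: [1.2, 0.1, 0.1]
gripper_width: 0.768
[-0.439  0.013  1.75   0.088  1.375  2.704] [ 0.4163 -0.0814  0.2377] [-0.46522853  1.48411892  1.08739796] -91.04105505650841
gauge 916 c [437.5 -33.1] d [36.2 22. ] long axis deg 80.9 z [139.2 141.6 142.9]
cup 319 c [437.7 -32.7] d [54.5 25. ] long axis deg 81.1 z [73.7 75.8 77.2]
```

```bash
python3 -m creep '[[[0,0,0.149,0,0,0,0.3],[0,0,0.298,0,0,0,0.3],[0,0,0.447,0,0,0,0.3],[0,0,0.596,0,0,0,0.3],[0,0,0.745,0,0,0,0.3]]]'
python3 -m creep '[[[0,0,0.149,0,0,0,0.3],[0,0,0.298,0,0,0,0.3],[0,0,0.447,0,0,0,0.3],[0,0,0.596,0,0,0,0.3],[0,0,0.745,0,0,0,0.3]]]'
python3 -m creep '[[[0,0,0.149,0.005,0.01,0,0.3],[0,0,0.298,0.01,0.02,0,0.3],[0,0,0.447,0.015,0.03,0,0.3],[0,0,0.596,0.02,0.04,0,0.3],[0,0,0.745,0.02,0.048,0,0.3]]]'
python3 -m creep '[[[0,0,0.149,0,0,0,0.3],[0,0,0.298,0,0,0,0.3],[0,0,0.447,0,0,0,0.3],[0,0,0.596,0,0,0,0.3],[0,0,0.745,0,0,0,0.3]]]'
cat >> h.py <<'E'
from scipy.spatial.transform import Rotation as Ro
def goto(x,y,z,yawdeg,s=None):
    s=s or r.get_state();C=Ro.from_euler('xyz',s['orientation'])
    T=Ro.from_euler('z',yawdeg+180,degrees=True)*Ro.from_euler('y',90,degrees=True)
    print('t',round(s['time'],2),'tcp',np.round(s['tcp_pos'],4),'F',np.round(s['force'],1),'w',round(s['gripper_width'],3),'q6',round(s['joint_positions'][5],2))
    print('need turn',np.round((T*C.inv()).as_rotvec(),3),'shift',np.round(np.array([x,y,z])-s['tcp_pos'],4))
E
python3 -c "
from h import *
goto(.4375,-.0328,.103,81.2)"
```

```text
time: 20.55
tcp_pos: [0.4164, -0.0806, 0.2376]
orientation: [-0.464, 1.485, 1.842]
force: [0.2, -0.5, 0.2]
gripper_width: 0.652
time: 21.05
tcp_pos: [0.4165, -0.0805, 0.2376]
orientation: [-0.46, 1.486, 2.591]
force: [0.4, 1.4, -0.2]
gripper_width: 0.656
time: 21.55
tcp_pos: [0.4369, -0.0317, 0.2375]
orientation: [-0.456, 1.486, -2.943]
force: [-0.4, -0.6, -0.3]
gripper_width: 0.651
time: 22.05
tcp_pos: [0.4363, -0.0321, 0.2376]
orientation: [-0.449, 1.486, -2.191]
force: [0.4, -0.3, -0.2]
gripper_width: 0.65
t 22.05 tcp [ 0.4363 -0.0321  0.2376] F [ 0.4 -0.3 -0.2] w 0.65 q6 0.02
need turn [ 0.07  -0.049  0.017] shift [ 0.0012 -0.0007 -0.1346]
```

```bash
python3 -m creep '[[[0.07,-0.049,0.017,0.001,-0.001,0,0.3],[0.07,-0.049,0.017,0.001,-0.001,-0.03,0.3],[0.07,-0.049,0.017,0.001,-0.001,-0.06,0.3],[0.07,-0.049,0.017,0.001,-0.001,-0.06,0.3]]]'
python3 -c "
from h import *
goto(.4375,-.0328,.103,81.2)"
```

```text
time: 22.45
tcp_pos: [0.434, -0.0329, 0.1746]
orientation: [-1.687, 1.562, 2.865]
force: [0.6, 0.4, 1.2]
gripper_width: 0.647
t 22.45 tcp [ 0.434  -0.0329  0.1746] F [0.6 0.4 1.2] w 0.647 q6 -0.08
need turn [-0.002 -0.008  0.007] shift [ 0.0035  0.0001 -0.0716]
```

```bash
python3 -m creep '[[[0,-0.008,0.007,0.003,0,-0.03,0.3],[0,-0.008,0.007,0.003,0,-0.055,0.3],[0,-0.008,0.007,0.003,0,-0.071,0.3],[0,-0.008,0.007,0.003,0,-0.071,0.3],[0,-0.008,0.007,0.003,0,-0.071,0.3]]]'
python3 -c "
from h import *
goto(.4375,-.0328,.103,81.2)"
```

```text
time: 22.95
tcp_pos: [0.4406, -0.0344, 0.1076]
orientation: [1.738, 1.562, 0.012]
force: [1.2, -0.2, 0.3]
gripper_width: 0.649
t 22.95 tcp [ 0.4406 -0.0344  0.1076] F [ 1.2 -0.2  0.3] w 0.649 q6 -0.08
need turn [-0.     0.008  0.002] shift [-0.0031  0.0016 -0.0046]
```

```bash
python3 -m creep '[[[0,0.008,0,-0.002,0.001,-0.004,0.3],[0,0.008,0,-0.002,0.001,-0.004,0.3],[0,0.008,0,-0.002,0.001,-0.004,0.3]]]' 
python3 -c "
from h import *
goto(.4375,-.0328,.103,81.2)"
python3 -m creep '[[[0,0,0,0,0,0,-0.3],[0,0,0,0,0,0,-0.8],[0,0,0,0,0,0,-1],[0,0,0,0,0,0,-1],[0,0,0,0,0,0,-1]]]' 20
python3 -c "
from h import *
goto(.4375,-.0328,.103,81.2)"
```

```text
time: 23.25
tcp_pos: [0.4377, -0.0338, 0.103]
orientation: [-1.743, 1.571, 2.813]
force: [-1.3, -1.2, 0.5]
gripper_width: 0.648
t 23.25 tcp [ 0.4377 -0.0338  0.103 ] F [-1.3 -1.2  0.5] w 0.648 q6 -0.08
need turn [-0.    -0.     0.003] shift [-0.0002  0.001  -0.    ]
time: 23.75
tcp_pos: [0.4372, -0.0339, 0.1024]
orientation: [-1.68, 1.569, 2.875]
force: [-0.2, 1.1, 0.0]
gripper_width: 0.261
t 23.75 tcp [ 0.4372 -0.0339  0.1024] F [-0.2  1.1  0. ] w 0.261 q6 -0.08
need turn [-0.    -0.001  0.003] shift [0.0003 0.0011 0.0006]
```

```bash
python3 -m creep '[[[0,0,0,0,0,0.03,-1],[0,0,0,0,0,0.065,-1],[0,0,0,0,0,0.1,-1],[0,0,0,0,0,0.14,-1],[0,0,0,0,0,0.17,-1]]]'
python3 -m creep '[[[0,0,0.04,0.03,0.03,0,-1],[0,0,0.08,0.06,0.06,0,-1],[0,0,0.12,0.09,0.09,0,-1],[0,0,0.145,0.12,0.12,0,-1],[0,0,0.148,0.145,0.156,0,-1]]]'
python3 -m creep '[[[0,0,0,0,0,-0.01,-1],[0,0,0,0,0,-0.02,-1],[0,0,0,0,0,-0.02,-1]]]'
python3 - <<'E'
from h import *
c=cam('wrist');goto(.5935,.122,.147,89.7,c['s']);cv2.imwrite('pics/w4.png',c['image'])
W=cloud(c)
box(W,.59,.70,.07,.17,.105,.125,'mid carton');Q=box(W,.555,.59,-.1,.33,.088,.098,'guide top')
E
```

```text
time: 24.25
tcp_pos: [0.4374, -0.0339, 0.2746]
orientation: [1.587, 1.57, -0.141]
force: [0.1, 0.2, -2.4]
gripper_width: 0.236
time: 24.75
tcp_pos: [0.5834, 0.1229, 0.2717]
orientation: [-1.249, 1.569, -2.829]
force: [-1.2, 0.1, -1.5]
gripper_width: 0.231
time: 25.05
tcp_pos: [0.5802, 0.1213, 0.25]
orientation: [-1.421, 1.564, -3.001]
force: [0.4, -1.3, -1.8]
gripper_width: 0.232
t 25.05 tcp [0.5802 0.1213 0.25  ] F [ 0.4 -1.3 -1.8] w 0.232 q6 0.1
need turn [ 0.001 -0.007  0.004] shift [ 0.0133  0.0007 -0.103 ]
mid carton 5560 c [644.4 123.2] d [91.  56.7] long axis deg 0.0 z [112.5 114.  115.3]
guide top 1396 c [564.5 127.9] d [327.1   6.4] long axis deg 89.4 z [90.3 91.7 93. ]
```

View pics/w4.png

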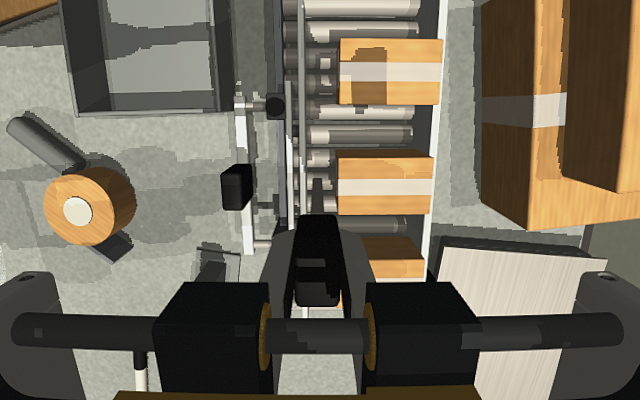

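```bash
python3 -m creep '[[[0,-0.007,0.004,0.008,0,0,-1],[0,-0.007,0.004,0.008,0,-0.03,-1],[0,-0.007,0.004,0.008,0,-0.06,-1],[0,-0.007,0.004,0.008,0,-0.085,-1],[0,-0.007,0.004,0.008,0,-0.093,-1]]]'
python3 -m creep '[[[0,0,0,0,0,0,-1],[0,0,0,0,0,0,-1]]]'
python3 -c "
from h import *
goto(.5935,.122,.147,89.7)"
```

```text
time: 25.6
tcp_pos: [0.5888, 0.1211, 0.1575]
orientation: [1.43, 1.569, -0.147]
force: [-0.3, 0.6, -1.5]
gripper_width: 0.232
time: 25.8
tcp_pos: [0.5914, 0.1219, 0.161]
orientation: [1.623, 1.562, 0.047]
force: [-0.4, 0.2, -1.1]
gripper_width: 0.233
t 25.8 tcp [0.5914 0.1219 0.161 ] F [-0.4  0.2 -1.1] w 0.233 q6 0.09
need turn [-0.     0.008  0.   ] shift [ 0.0021  0.0001 -0.014 ]
```

```bash
python3 -m creep '[[[0,0.008,0,0.001,0,-0.004,-1],[0,0.008,0,0.001,0,-0.008,-1],[0,0.008,0,0.001,0,-0.011,-1],[0,0.008,0,0.001,0,-0.012,-1],[0,0.008,0,0.001,0,-0.012,-1]]]'
python3 -c "
from h import *
goto(.5935,.122,.147,89.7)"
```

```text
time: 26.3
tcp_pos: [0.5916, 0.1222, 0.1492]
orientation: [-1.994, 1.57, 2.714]
force: [-1.4, -0.2, 6.6]
gripper_width: 0.234
t 26.3 tcp [0.5916 0.1222 0.1492] F [-1.4 -0.2  6.6] w 0.234 q6 0.09
need turn [-0.    -0.    -0.001] shift [ 0.0019 -0.0002 -0.0022]
```

```bash
python3 -m creep '[[[0,0,0,0,0,0.001,-1],[0,0,0,0.001,0,0.001,-1],[0,0,0,0.002,0,0.001,-1],[0,0,0,0.002,0,0.001,-1]]]'
python3 -c "
from h import *
goto(.5935,.122,.147,89.7)"
```

```text
time: 26.7
tcp_pos: [0.5921, 0.1222, 0.1492]
orientation: [-1.602, 1.566, 3.106]
force: [-2.3, 0.5, 6.5]
gripper_width: 0.228
t 26.7 tcp [0.5921 0.1222 0.1492] F [-2.3  0.5  6.5] w 0.228 q6 0.09
need turn [-0.    -0.005 -0.001] shift [ 0.0014 -0.0002 -0.0022]
```

```bash
python3 -m creep '[[[0,-0.004,0,0,0,0.002,-1],[0,-0.004,0,0.001,0,0.002,-1],[0,-0.004,0,0.002,0,0.002,-1],[0,-0.004,0,0.002,0,0.002,-1]]]'
python3 -c "
from h import *
goto(.5935,.122,.147,89.7)"
```

```text
time: 27.1
tcp_pos: [0.5947, 0.1222, 0.1498]
orientation: [-1.989, 1.57, 2.718]
force: [-1.1, 0.4, -0.8]
gripper_width: 0.233
t 27.1 tcp [0.5947 0.1222 0.1498] F [-1.1  0.4 -0.8] w 0.233 q6 0.09
need turn [-0. -0. -0.] shift [-0.0012 -0.0002 -0.0028]
```

```bash
python3 -m creep '[[[0,0,0,0,0,-0.001,-1],[0,0,0,0,0,-0.001,-1],[0,0,0,0,0,-0.001,-0.4],[0,0,0,0,0,-0.001,-0.2],[0,0,0,0,0,-0.001,0]]]'
python3 -m creep '[[[0,0,0,0,0,0.03,0],[0,0,0,0,0,0.07,0],[0,0,0,0,0,0.1,0]]]'
python3 - <<'E'
from h import *
c=cam('wrist');goto(.5935,.122,.147,89.7,c['s']);cv2.imwrite('pics/w5.png',c['image']);W=cloud(c)
box(W,.56,.63,.08,.16,.18,.2,'gauge top');box(W,.56,.63,.08,.16,.146,.2,'gauge head')
box(cloud(cam('top')),.56,.63,.08,.16,.16,.2,'gauge top T')
E
```

```text
time: 27.6
tcp_pos: [0.5958, 0.1222, 0.1496]
orientation: [1.647, 1.568, 0.071]
force: [-0.4, -0.1, -0.0]
gripper_width: 0.431
time: 27.9
tcp_pos: [0.596, 0.1222, 0.2516]
orientation: [1.652, 1.567, 0.077]
force: [-0.1, -0.1, 0.3]
gripper_width: 0.498
t 27.9 tcp [0.596  0.1222 0.2516] F [-0.1 -0.1  0.3] w 0.498 q6 0.09
need turn [-0.     0.004 -0.   ] shift [-0.0025 -0.0002 -0.1046]
gauge top 1323 c [594.9 123.5] d [35.8 21.8] long axis deg 88.9 z [183.6 185.7 186.9]
gauge head 1541 c [594.9 123.6] d [35.9 22. ] long axis deg 89.5 z [160.6 185.5 186.8]
gauge top T 133 c [593.4 117.2] d [29.2 21. ] long axis deg -89.5 z [164.7 184.2 187.7]
```

View pics/w5.png

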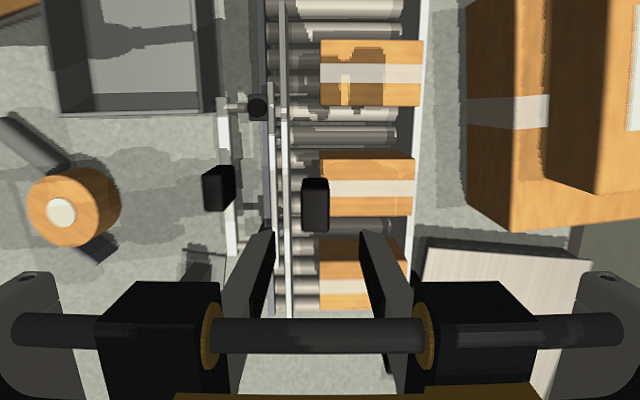

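```bash
python3 -m creep '[[[0,0,-0.145,-0.02,0,0,0.3],[0,0,-0.29,-0.04,0,0,0.3],[0,0,-0.435,-0.06,0,0,0.3],[0,0,-0.58,-0.08,0,0,0.3],[0,0,-0.725,-0.094,0,0,0.3]]]'
python3 -m creep '[[[0,0,-0.145,0,0,0,0.3],[0,0,-0.29,0,0,0,0.3],[0,0,-0.435,0,0,0,0.3],[0,0,-0.58,0,0,0,0.3],[0,0,-0.725,0,0,0,0.3]]]'
python3 -m creep '[[[0,0,-0.116,0,0,-0.03,0.3],[0,0,-0.116,0,0,-0.06,0.3],[0,0,-0.116,0,0,-0.08,0.3],[0,0,-0.116,0,0,-0.08,0.3]]]'
python3 - <<'E'
from h import *
c=cam('wrist');goto(.5022,.1223,.096,-.3,c['s']);W=cloud(c)
box(W,.48,.53,.08,.16,.12,.14,'grip');box(W,.56,.63,.08,.16,.18,.2,'gauge top')
E
```

```text
time: 28.5
tcp_pos: [0.4995, 0.1221, 0.2484]
orientation: [0.436, 1.57, -1.871]
force: [0.2, 0.4, -0.9]
gripper_width: 0.65
time: 29.0
tcp_pos: [0.5008, 0.1221, 0.2484]
orientation: [1.019, 1.569, -2.013]
force: [-0.2, -0.3, 0.3]
gripper_width: 0.647
time: 29.4
tcp_pos: [0.4984, 0.1218, 0.1658]
orientation: [0.314, 1.563, -2.828]
force: [0.3, -0.4, -0.3]
gripper_width: 0.653
t 29.4 tcp [0.4984 0.1218 0.1658] F [ 0.3 -0.4 -0.3] w 0.653 q6 1.68
need turn [ 0.002 -0.007 -0.005] shift [ 0.0038  0.0005 -0.0698]
grip 1663 c [502.5 123.2] d [35.8 19.6] long axis deg -89.9 z [123.6 130.4 131.7]
gauge top 4207 c [595.2 123.2] d [36.  22.3] long axis deg -89.9 z [183.7 185.6 186.8]
```

```bash
python3 -m creep '[[[0,-0.007,-0.005,0.003,0.001,-0.03,0.3],[0,-0.007,-0.005,0.003,0.001,-0.055,0.3],[0,-0.007,-0.005,0.003,0.001,-0.069,0.3],[0,-0.007,-0.005,0.003,0.001,-0.069,0.3],[0,-0.007,-0.005,0.003,0.001,-0.069,0.3]]]'
python3 -m creep '[[[0,0,0,0,0,0,-0.2],[0,0,0,0,0,0,-0.6],[0,0,0,0,0,0,-1],[0,0,0,0,0,0,-1],[0,0,0,0,0,0,-1]]]' 30
python3 -c "
from h import *
goto(.5022,.1223,.096,-.3)"
```

```text
time: 29.95
tcp_pos: [0.5053, 0.1233, 0.1015]
orientation: [2.998, 1.562, -0.148]
force: [-0.1, -0.5, -0.3]
gripper_width: 0.649
time: 30.45
tcp_pos: [0.5047, 0.1218, 0.1011]
orientation: [2.685, 1.561, -0.46]
force: [-0.7, -4.8, 4.3]
gripper_width: 0.384
t 30.45 tcp [0.5047 0.1218 0.1011] F [-0.7 -4.8  4.3] w 0.384 q6 1.68
need turn [ 0.004  0.008 -0.001] shift [-0.0025  0.0005 -0.0051]
```

```bash
python3 -m creep '[[[0,0,0,0.004,0,0,-1],[0,0,0,0.008,0,0,-1],[0,0,0,0.012,0,0,-1],[0,0,0,0.016,0,0,-1],[0,0,0,0.018,0,0,-1]]]'
python3 -m creep '[[[0,0,0,0,0,0,-1],[0,0,0,0.001,0,0,-1],[0,0,0,0.002,0,0,-1]]]'
python3 - <<'E'
from h import *
c=cam('wrist');goto(.5272,.1223,.096,-.3,c['s']);W=cloud(c)
Q=box(W,.57,.605,-.05,.29,.088,.097,'guide top')
for y in (0,.05,.2,.25):
    q=Q[abs(Q[:,1]-y)<.02];print(y,np.round(np.percentile(q[:,0],[3,50,97])*1000,1))
box(W,.56,.63,.08,.16,.18,.2,'gauge top')
E
```

```text
time: 30.95
tcp_pos: [0.5201, 0.1217, 0.1011]
orientation: [2.204, 1.566, -0.942]
force: [-6.2, -4.7, 8.5]
gripper_width: 0.38
time: 31.25
tcp_pos: [0.5218, 0.1217, 0.1011]
orientation: [2.166, 1.566, -0.98]
force: [-7.0, -5.3, 7.5]
gripper_width: 0.382
t 31.25 tcp [0.5218 0.1217 0.1011] F [-7.  -5.3  7.5] w 0.382 q6 1.68
need turn [ 0.004  0.003 -0.001] shift [ 0.0054  0.0006 -0.0051]
guide top 5235 c [592.2 121.4] d [337.   26.4] long axis deg 89.7 z [90.2 91.7 92.9]
0 [578.6 581.7 584.5]
0.05 [578.8 582.1 602.9]
0.2 [579.7 582.8 602.9]
0.25 [580.  582.9 585.6]
gauge top 10106 c [595.2 123.3] d [36.6 21.8] long axis deg 89.8 z [184.  185.6 186.8]
```

```bash
python3 -m creep '[[[0,0,0,0.001,0,0,-1],[0,0,0,0.002,0,0,-1],[0,0,0,0.003,0,0,-1],[0,0,0,0.004,0,0,-1],[0,0,0,0.004,0,0,-1]]]'
python3 -m creep '[[[0,0,0,0.001,0,0,-1],[0,0,0,0.001,0,0,-1]]]';python3 -m creep '[[[0,0,0,0.001,0,0,-1],[0,0,0,0.001,0,0,-1]]]'
```

```text
time: 31.8
tcp_pos: [0.5259, 0.1217, 0.1011]
orientation: [2.215, 1.565, -0.931]
force: [-5.4, -6.1, 7.8]
gripper_width: 0.382
time: 32.0
tcp_pos: [0.5269, 0.1217, 0.1011]
orientation: [2.219, 1.565, -0.927]
force: [-5.5, -5.1, 7.5]
gripper_width: 0.383
time: 32.2
tcp_pos: [0.5279, 0.1217, 0.1011]
orientation: [2.206, 1.566, -0.94]
force: [-5.5, -5.3, 8.2]
gripper_width: 0.379
```

```bash
for i in 1; do python3 -m creep '[[[0,0,0,0.0005,0,0,-1],[0,0,0,0.001,0,0,-1],[0,0,0,0.001,0,0,-1]]]'|grep -E 'tcp|force'; done;  python3 -m creep '[[[0,0,0,0.0005,0,0,-1],[0,0,0,0.001,0,0,-1],[0,0,0,0.001,0,0,-1]]]'|grep -E 'tcp|force'
```

```text
tcp_pos: [0.5284, 0.1217, 0.1011]
force: [-6.5, -5.1, 8.1]
tcp_pos: [0.5288, 0.1217, 0.1011]
force: [-7.3, -5.3, 9.6]
```

```bash
python3 -m creep '[[[0,0,0,0.0005,0,0,-1],[0,0,0,0.001,0,0,-1],[0,0,0,0.001,0,0,-1]]]'|grep -E 'tcp|force';  python3 -m creep '[[[0,0,0,0.0005,0,0,-1],[0,0,0,0.0005,0,0,-1]]]'|grep -E 'tcp|force'
python3 - <<'E'
from h import *
c=cam('wrist');W=cloud(c)
box(W,.56,.63,.08,.16,.18,.2,'gauge top');box(W,.60,.70,.07,.17,.108,.125,'mid carton')
Q=box(W,.57,.598,-.05,.29,.088,.097,'guide top')
for y in (0,.05,.2,.25):
    q=Q[abs(Q[:,1]-y)<.02];print(y,np.round(np.percentile(q[:,0],[3,50,97])*1000,1))
E
```

```text
tcp_pos: [0.5293, 0.1217, 0.1011]
force: [-8.2, -4.5, 10.3]
tcp_pos: [0.5296, 0.1217, 0.1011]
force: [-9.1, -5.8, 10.6]
gauge top 9665 c [595.1 123.3] d [36.1 22.1] long axis deg 89.7 z [184.  185.6 186.7]
mid carton 12801 c [629.1 123.2] d [56.3 47. ] long axis deg 89.9 z [112.8 114.  115.2]
guide top 5140 c [588.4 120.9] d [338.2   6.4] long axis deg 89.7 z [89.8 91.7 92.8]
0 [584.9 587.9 590.6]
0.05 [585.3 588.2 590.9]
0.2 [585.9 588.9 591.6]
0.25 [586.2 589.  591.8]
```

```bash
python3 -m creep '[[[0,0,0,0,0,0,-0.1],[0,0,0,0,0,0,0.1],[0,0,0,0,0,0,0.3],[0,0,0,0,0,0,0.3],[0,0,0,0,0,0,0.3]]]'
python3 -m creep '[[[0,0,0,-0.004,0,0.04,0.3],[0,0,0,-0.004,0,0.08,0.3],[0,0,0,-0.004,0,0.12,0.3],[0,0,0,-0.004,0,0.14,0.3]]]'
python3 - <<'E'
from h import *
c=cam('wrist');goto(.4203,-.1373,.029,-13,c['s']);W=cloud(c);cv2.imwrite('pics/w6.png',c['image'])
box(W,.56,.63,.08,.16,.18,.2,'gauge top');box(W,.50,.55,.08,.16,.12,.14,'grip')
Q=box(W,.57,.598,-.05,.29,.088,.097,'guide top')
for y in (0,.05,.2,.25):
    q=Q[abs(Q[:,1]-y)<.02];print(y,np.round(np.percentile(q[:,0],[3,50,97])*1000,1))
Q=box(W,.66,.72,-.2,.4,.092,.10,'fence top')
E
```

```text
time: 33.85
tcp_pos: [0.5338, 0.1233, 0.1002]
orientation: [2.951, 1.564, -0.195]
force: [-0.7, 0.5, 0.5]
gripper_width: 0.653
time: 34.25
tcp_pos: [0.5313, 0.1235, 0.2442]
orientation: [3.082, 1.558, -0.064]
force: [-0.5, 0.0, -0.3]
gripper_width: 0.651
t 34.25 tcp [0.5313 0.1235 0.2442] F [-0.5  0.  -0.3] w 0.651 q6 1.68
need turn [ 0.002  0.013 -0.222] shift [-0.111  -0.2608 -0.2152]
gauge top 1641 c [595.6 123.5] d [36.2 21.2] long axis deg 89.7 z [183.8 185.6 186.8]
grip 906 c [527.4 123.1] d [35.4 19.4] long axis deg -89.9 z [125.4 130.5 131.8]
guide top 2028 c [588.6 121.1] d [337.2   6.7] long axis deg 89.7 z [90.3 91.6 92.9]
0 [584.7 587.7 590.6]
0.05 [585.6 588.5 591.4]
0.2 [586.3 589.3 592.2]
0.25 [586.1 589.  592. ]
fence top 4215 c [679.2 168.7] d [462.8  38.6] long axis deg 89.7 z [94.  95.7 97.2]
```

```bash
python3 -m creep '[[[0,0,-0.05,-0.018,-0.045,0,0.6],[0,0.013,-0.1,-0.036,-0.09,0,0.7],[0,0.013,-0.15,-0.054,-0.135,0,0.8],[0,0.013,-0.2,-0.072,-0.18,0,0.8],[0,0.013,-0.222,-0.09,-0.225,0,0.8]]]'
python3 -m creep '[[[0,0,0,-0.018,-0.033,0,0.8],[0,0,0,-0.018,-0.033,0,0.8],[0,0,0,-0.018,-0.033,0,0.8]]]'
python3 - <<'E'
from h import *
c=cam('wrist');W=cloud(c);Q=box(W,.3,.52,-.25,-.05,.055,.072,'swollen');goto(.4203,-.1373,.026,-12.9,c['s'])
E
```

```text
time: 34.8
tcp_pos: [0.4385, -0.1031, 0.2394]
orientation: [0.406, 1.564, -2.963]
force: [-0.1, -1.6, -0.0]
gripper_width: 0.904
time: 35.1
tcp_pos: [0.4213, -0.1349, 0.2397]
orientation: [0.282, 1.564, -3.089]
force: [0.4, -0.3, -0.7]
gripper_width: 0.898
swollen 4888 c [ 427.  -106.4] d [118.9 109.6] long axis deg 77.1 z [58.3 63.8 65.3]
t 35.1 tcp [ 0.4213 -0.1349  0.2397] F [ 0.4 -0.3 -0.7] w 0.898 q6 1.34
need turn [ 0.    -0.007  0.004] shift [-0.001  -0.0024 -0.2137]
```

```bash
python3 - <<'E'
from h import *
c=cam('wrist');W=cloud(c);Q=box(W,.3,.52,-.25,-.075,.055,.072,'swollen')
E
python3 -m creep '[[[0,-0.007,0.004,-0.001,-0.002,-0.045,0.8],[0,-0.007,0.004,-0.001,-0.002,-0.09,0.8],[0,-0.007,0.004,-0.001,-0.002,-0.135,0.8],[0,-0.007,0.004,-0.001,-0.002,-0.18,0.8],[0,-0.007,0.004,-0.001,-0.002,-0.212,0.8]]]'
python3 -m creep '[[[0,0,0,0,0,0,0.8],[0,0,0,0,0,0,0],[0,0,0,0,0,0,0],[0,0,0,0,0,0,0],[0,0,0,0,0,0,0]]]' 30
python3 -m creep '[[[0,0,0,0,0,0.04,-1],[0,0,0,0,0,0.08,-1],[0,0,0,0,0,0.12,-1],[0,0,0,0,0,0.16,-1],[0,0,0,0,0,0.17,-1]]]'
python3 - <<'E'
from h import *
c=cam('top');W=cloud(c);im=c['image'];goto(.41,.3,.1,0,c['s'])
m=(W[...,2]>.058)&(W[...,2]<.08)&(W[...,0]>.29)&(W[...,0]<.52)&(W[...,1]>.15)&(W[...,1]<.43)
for ax in(0,1):
    h,e=np.histogram(W[m][:,ax],bins=np.arange(.15,.55,.01));print([(round(a,2),int(b)) for a,b in zip(e,h) if b>10])
E
```

```text
swollen 4780 c [ 420.4 -137.2] d [109.5  56.1] long axis deg -12.8 z [58.4 63.9 65.2]
time: 35.7
tcp_pos: [0.42, -0.1345, 0.0259]
orientation: [0.263, 1.569, -3.099]
force: [0.2, -0.3, -0.5]
gripper_width: 0.899
time: 36.2
tcp_pos: [0.422, -0.138, 0.03]
orientation: [2.519, 1.565, -0.844]
force: [-0.9, -3.6, 1.6]
gripper_width: 0.596
time: 36.7
tcp_pos: [0.4229, -0.138, 0.2027]
orientation: [2.799, 1.56, -0.566]
force: [0.9, -0.2, -3.5]
gripper_width: 0.59
t 36.7 tcp [ 0.4229 -0.138   0.2027] F [ 0.9 -0.2 -3.5] w 0.59 q6 1.32
need turn [0.005 0.01  0.223] shift [-0.0129  0.438  -0.1027]
[(np.float64(0.32), 197), (np.float64(0.33), 29), (np.float64(0.34), 30), (np.float64(0.35), 28), (np.float64(0.36), 27), (np.float64(0.37), 27), (np.float64(0.38), 28), (np.float64(0.39), 30), (np.float64(0.4), 25), (np.float64(0.41), 27), (np.float64(0.42), 26), (np.float64(0.43), 29), (np.float64(0.44), 28), (np.float64(0.45), 24), (np.float64(0.46), 29), (np.float64(0.47), 201), (np.float64(0.48), 32)]
[(np.float64(0.18), 38), (np.float64(0.19), 165), (np.float64(0.2), 16), (np.float64(0.21), 16), (np.float64(0.22), 17), (np.float64(0.23), 20), (np.float64(0.24), 21), (np.float64(0.25), 19), (np.float64(0.26), 18), (np.float64(0.27), 24), (np.float64(0.28), 27), (np.float64(0.29), 20), (np.float64(0.3), 19), (np.float64(0.31), 18), (np.float64(0.32), 19), (np.float64(0.33), 18), (np.float64(0.34), 19), (np.float64(0.35), 18), (np.float64(0.36), 16), (np.float64(0.37), 15), (np.float64(0.38), 17), (np.float64(0.39), 14), (np.float64(0.4), 241)]
```

```bash
python3 -m creep '[[[0,0,0.05,-0.002,0.045,0,-1],[0,0,0.1,-0.004,0.09,0,-1],[0,0,0.15,-0.006,0.135,0,-1],[0,0,0.2,-0.008,0.18,0,-1],[0,0,0.223,-0.01,0.225,0,-1]]]'
python3 -m creep '[[[0,0,0,-0.002,0.045,0,-1],[0,0,0,-0.004,0.09,0,-1],[0,0,0,-0.006,0.135,0,-1],[0,0,0,-0.008,0.18,0,-1],[0,0,0,-0.01,0.211,0,-1]]]'
python3 -m creep '[[[0,0,0,0,0,0,-1],[0,0,0,0,0,-0.04,-1],[0,0,0,0,0,-0.08,-1],[0,0,0,0,0,-0.08,-1]]]'
python3 -c "
from h import *
goto(.402,.298,.037,0)"
```

```text
time: 37.25
tcp_pos: [0.4085, 0.0897, 0.1959]
orientation: [0.483, 1.567, -2.658]
force: [1.2, -0.4, -3.9]
gripper_width: 0.595
time: 37.75
tcp_pos: [0.3987, 0.3013, 0.1955]
orientation: [0.713, 1.567, -2.427]
force: [0.1, -1.1, -3.9]
gripper_width: 0.597
time: 38.15
tcp_pos: [0.3947, 0.2951, 0.1119]
orientation: [0.64, 1.554, -2.502]
force: [-1.3, -0.1, -3.6]
gripper_width: 0.594
t 38.15 tcp [0.3947 0.2951 0.1119] F [-1.3 -0.1 -3.6] w 0.594 q6 2.07
need turn [ 0.01  -0.013  0.   ] shift [ 0.0073  0.0029 -0.0749]
```

```bash
python3 -m creep '[[[0,-0.013,0,0.006,0.003,-0.025,-1],[0,-0.013,0,0.006,0.003,-0.05,-1],[0,-0.013,0,0.006,0.003,-0.065,-1],[0,-0.013,0,0.006,0.003,-0.073,-1],[0,-0.013,0,0.006,0.003,-0.073,-1]]]'
python3 -m creep '[[[0,0,0,0,0,-0.002,-1],[0,0,0,0,0,-0.004,-1],[0,0,0,0,0,-0.004,0.2],[0,0,0,0,0,-0.004,0.7],[0,0,0,0,0,-0.004,0.7]]]'
python3 -m creep '[[[0,0,0,0,0,0.05,0.7],[0,0,0,0,0,0.1,0.7],[0,0,0,0,0,0.15,0.7],[0,0,0,0,0,0.2,0.7],[0,0,0,0.01,0,0.22,0.7]]]'
python3 - <<'E'
from h import *
c=cam('top');W=cloud(c)
goto(.5953,.1225,.15,89.7,c['s']);box(W,.33,.48,.2,.39,.05,.085,'swollen');
c=cam('wrist');W=cloud(c);box(W,.33,.48,.2,.39,.05,.085,'swollen W');box(W,.56,.63,.08,.16,.18,.2,'gauge top');box(W,.50,.55,.08,.16,.12,.14,'grip')
E
```

```text
time: 38.65
tcp_pos: [0.4064, 0.3015, 0.045]
orientation: [2.945, 1.558, -0.197]
force: [0.5, -0.1, -4.1]
gripper_width: 0.594
time: 39.15
tcp_pos: [0.4074, 0.3026, 0.0422]
orientation: [3.109, 1.555, -0.033]
force: [0.2, 0.0, -0.1]
gripper_width: 0.738
time: 39.65
tcp_pos: [0.4179, 0.3034, 0.2676]
orientation: [-2.988, 1.548, 0.154]
force: [0.2, 0.4, 0.1]
gripper_width: 0.845
t 39.65 tcp [0.4179 0.3034 0.2676] F [0.2 0.4 0.1] w 0.845 q6 2.07
need turn [-0.02   0.015  1.565] shift [ 0.1774 -0.1809 -0.1176]
swollen 1138 c [414.7 269.1] d [137.4 130.5] long axis deg 89.9 z [57.7 68.3 71.7]
swollen W 4923 c [415.6 294.8] d [189.5 128.9] long axis deg 90.0 z [62.8 68.9 70.4]
gauge top few 0
grip 962 c [526.7 123.6] d [36.7 20.4] long axis deg -89.6 z [122.5 130.5 132. ]
```

```bash
python3 -m creep '[[[0,0.015,0.145,0.02,-0.02,0,0.3],[-0.02,0.015,0.29,0.04,-0.04,0,0.3],[-0.02,0.015,0.435,0.06,-0.06,0,0.3],[-0.02,0.015,0.58,0.08,-0.08,0,0.3],[-0.02,0.015,0.725,0.1,-0.1,0,0.3]]]'
python3 -m creep '[[[0,0,0.145,0.02,-0.02,0,0.3],[0,0,0.29,0.04,-0.04,0,0.3],[0,0,0.435,0.06,-0.06,0,0.3],[0,0,0.58,0.075,-0.08,0,0.3],[0,0,0.725,0.075,-0.08,0,0.3]]]'
python3 -m creep '[[[0,0,0.115,0,0,-0.01,0],[0,0,0.115,0,0,-0.02,0],[0,0,0.115,0,0,-0.02,0]]]'
python3 - <<'E'
from h import *
c=cam('wrist');goto(.5953,.1233,.15,89.7,c['s']);W=cloud(c);box(W,.56,.63,.08,.16,.18,.2,'gauge top');box(W,.50,.55,.08,.16,.12,.14,'grip')
for a,b in((-.02,.06),(.08,.165),(.185,.27)): box(W,.61,.72,a,b,.108,.125,'lane')
E
```

```text
time: 40.25
tcp_pos: [0.5161, 0.2012, 0.2593]
orientation: [0.911, 1.555, -1.499]
force: [1.0, 0.4, -0.0]
gripper_width: 0.65
time: 40.75
tcp_pos: [0.5924, 0.1195, 0.2586]
orientation: [0.922, 1.557, -0.767]
force: [-0.4, 0.1, -0.4]
gripper_width: 0.647
time: 41.05
tcp_pos: [0.5897, 0.1221, 0.2383]
orientation: [0.885, 1.56, -0.694]
force: [0.0, 0.6, 1.1]
gripper_width: 0.502
t 41.05 tcp [0.5897 0.1221 0.2383] F [0.  0.6 1.1] w 0.502 q6 0.1
need turn [0.007 0.009 0.003] shift [ 0.0056  0.0012 -0.0883]
gauge top 1442 c [595.2 124.1] d [35.9 21.7] long axis deg -89.4 z [183.6 185.7 186.8]
grip 966 c [527.4 123.3] d [35.5 20.4] long axis deg -89.9 z [125.4 130.5 131.9]
lane 1818 c [649.4  19.4] d [79.4 57.7] long axis deg 0.7 z [112.4 114.  115.2]
lane 5073 c [650.5 123. ] d [79.6 56.9] long axis deg 0.4 z [112.8 114.  115.2]
lane 6464 c [650.4 227. ] d [80.9 55.9] long axis deg -0.2 z [112.7 114.  115.3]
```

```bash
python3 -m creep '[[[0.007,0.009,0.003,0.005,0.001,-0.03,0],[0.007,0.009,0.003,0.005,0.001,-0.06,0],[0.007,0.009,0.003,0.005,0.001,-0.08,0],[0.007,0.009,0.003,0.005,0.001,-0.087,0],[0.007,0.009,0.003,0.005,0.001,-0.087,0]]]'
python3 -m creep '[[[0,0,0,0,0,0,0],[0,0,0,0,0,0,0]]]'
python3 -c "
from h import *
goto(.5953,.1233,.15,89.7)"
```

```text
time: 41.6
tcp_pos: [0.5961, 0.1233, 0.1537]
orientation: [1.637, 1.567, 0.063]
force: [-1.2, -0.5, -0.2]
gripper_width: 0.502
time: 41.8
tcp_pos: [0.5977, 0.1234, 0.156]
orientation: [1.655, 1.562, 0.081]
force: [-0.2, -0.5, -0.2]
gripper_width: 0.501
t 41.8 tcp [0.5977 0.1234 0.156 ] F [-0.2 -0.5 -0.2] w 0.501 q6 0.09
need turn [-0.001  0.008 -0.002] shift [-0.0024 -0.0001 -0.006 ]
```

```bash
python3 -m creep '[[[0,0.008,-0.002,-0.002,0,-0.005,0],[0,0.008,-0.002,-0.002,0,-0.005,0],[0,0.008,-0.002,-0.002,0,-0.005,0]]]'
python3 -c "
from h import *
goto(.5953,.1233,.15,89.7)"
```

```text
time: 42.1
tcp_pos: [0.5947, 0.1231, 0.1495]
orientation: [-1.734, 1.568, 2.974]
force: [0.1, 0.3, -0.1]
gripper_width: 0.501
t 42.1 tcp [0.5947 0.1231 0.1495] F [ 0.1  0.3 -0.1] w 0.501 q6 0.09
need turn [-0.    -0.002 -0.   ] shift [0.0006 0.0002 0.0005]
```

Grip, then draw straight up slowly while reading the vertical force.

```bash
python3 -m creep '[[[0,0,0,0.0005,0,0,-0.4],[0,0,0,0.0005,0,0,-0.6],[0,0,0,0.0005,0,0,-1],[0,0,0,0.0005,0,0,-1],[0,0,0,0.0005,0,0,-1]]]' 15
python3 -m creep '[[[0,0,0,0,0,0,-1],[0,0,0,0,0,0.003,-1],[0,0,0,0,0,0.006,-1]]]'
python3 -m creep '[[[0,0,0,0,0,0.003,-1],[0,0,0,0,0,0.006,-1]]]'
python3 -m creep '[[[0,0,0,0,0,0.002,-1],[0,0,0,0,0,0.004,-1]]]'
python3 -m creep '[[[0,0,0,0,0,0.002,-1],[0,0,0,0,0,0.004,-1]]]'
```

```text
time: 42.6
tcp_pos: [0.5952, 0.1232, 0.1494]
orientation: [-1.712, 1.568, 2.996]
force: [0.4, -0.1, 0.9]
gripper_width: 0.233
time: 42.9
tcp_pos: [0.5952, 0.1232, 0.1551]
orientation: [-1.687, 1.568, 3.021]
force: [0.2, 0.5, -2.7]
gripper_width: 0.231
time: 43.1
tcp_pos: [0.5952, 0.1232, 0.1615]
orientation: [-1.725, 1.568, 2.982]
force: [0.1, -0.9, -2.9]
gripper_width: 0.231
time: 43.3
tcp_pos: [0.5952, 0.1232, 0.1656]
orientation: [-1.747, 1.568, 2.961]
force: [0.6, -0.4, -3.0]
gripper_width: 0.23
time: 43.5
tcp_pos: [0.5952, 0.1232, 0.1696]
orientation: [-1.739, 1.568, 2.969]
force: [0.1, 0.1, -1.9]
gripper_width: 0.239
```

```bash
for k in 1; do python3 -m creep '[[[0,0,0,0,0,0,-1],[0,0,0,0,0,0.004,-1],[0,0,0,0,0,0.008,-1]]]'|grep -E 'tcp_pos|force'; python3 -m creep '[[[0,0,0,0,0,0.004,-1],[0,0,0,0,0,0.008,-1]]]'|grep -E 'tcp_pos|force';python3 -m creep '[[[0,0,0,0,0,0.02,-1],[0,0,0,0,0,0.04,-1],[0,0,0,0,0,0.07,-1],[0,0,0,0,0,0.09,-1],[0,0,0,0,0,0.09,-1]]]'|grep -E 'tcp_pos|force'; python3 -m creep '[[[0,0,0,0,0,0,-1]]]'|grep -E 'tcp_pos|force'; python3 -m creep '[[[0,0,0,0,0,0,-1]]]'|grep -E 'tcp_pos|force'; done
python3 - <<'E'
from h import *
c=cam('wrist');goto(.4372,-.0339,.11,81.2,c['s']);cv2.imwrite('pics/w7.png',c['image']);W=cloud(c);box(W,.50,.55,.08,.16,.12,.14,'grip');
Q=box(W,.57,.598,-.05,.29,.088,.097,'guide top')
for a,b in((-.02,.06),(.08,.165),(.185,.27)): box(W,.61,.72,a,b,.108,.125,'lane')
E
```

```text
tcp_pos: [0.5953, 0.1231, 0.1776]
force: [1.1, 1.4, -2.5]
tcp_pos: [0.5952, 0.1231, 0.1858]
force: [0.3, -0.3, -2.6]
tcp_pos: [0.5966, 0.1234, 0.2792]
force: [0.3, 0.3, -0.6]
tcp_pos: [0.5948, 0.1231, 0.2753]
force: [-0.7, -0.0, -1.1]
tcp_pos: [0.5942, 0.1231, 0.2739]
force: [-0.0, -0.7, -0.5]
t 44.7 tcp [0.5942 0.1231 0.2739] F [-0.  -0.7 -0.5] w 0.232 q6 0.09
need turn [-0.001 -0.005 -0.149] shift [-0.157  -0.157  -0.1639]
grip 755 c [527.3 123.4] d [35.2 20.3] long axis deg 89.4 z [124.1 130.5 131.9]
guide top 1015 c [589.1 121.3] d [337.1   5.3] long axis deg 89.6 z [90.5 91.8 93. ]
lane 1069 c [652.5  25.5] d [80.1 44.6] long axis deg 14.4 z [111.5 114.1 115.3]
lane 4269 c [650.1 123. ] d [80.1 56.6] long axis deg -0.2 z [112.7 114.1 115.4]
lane 5127 c [650.7 226.2] d [80.2 55.9] long axis deg 0.2 z [112.7 114.  115.3]
```

```bash
python3 -m creep '[[[0,-0.005,-0.05,-0.03,-0.03,0,-1],[0,-0.005,-0.1,-0.06,-0.06,0,-1],[0,-0.005,-0.149,-0.09,-0.09,0,-1],[0,-0.005,-0.149,-0.12,-0.12,0,-1],[0,-0.005,-0.149,-0.15,-0.15,0,-1]]]'
python3 -m creep '[[[0,0,0,-0.007,-0.007,-0.02,-1],[0,0,0,-0.007,-0.007,-0.05,-1],[0,0,0,-0.007,-0.007,-0.07,-1],[0,0,0,-0.007,-0.007,-0.07,-1],[0,0,0,-0.007,-0.007,-0.07,-1]]]'
python3 - <<'E'
from h import *
c=cam('wrist');goto(.4374,-.0334,.19,81.2,c['s']);W=cloud(c);box(W,.39,.49,-.09,.02,.072,.08,'cup');cv2.imwrite('pics/w8.png',c['image'])
c=cam('scene');cv2.imwrite('pics/s2.png',cv2.resize(c['image'][110:310,220:540],(800,500)))
E
```

```text
time: 45.25
tcp_pos: [0.4432, -0.0276, 0.2742]
orientation: [2.794, 1.57, 1.07]
force: [1.2, -0.7, -0.2]
gripper_width: 0.228
time: 45.75
tcp_pos: [0.4379, -0.0338, 0.2051]
orientation: [2.266, 1.569, 0.542]
force: [1.1, -0.1, -1.2]
gripper_width: 0.236
t 45.75 tcp [ 0.4379 -0.0338  0.2051] F [ 1.1 -0.1 -1.2] w 0.236 q6 -0.08
need turn [-0.001  0.001  0.   ] shift [-0.0005  0.0004 -0.0151]
cup 711 c [437.1 -31.7] d [52.3 24.8] long axis deg 81.0 z [74.3 75.8 77. ]
```

View pics/s2.png

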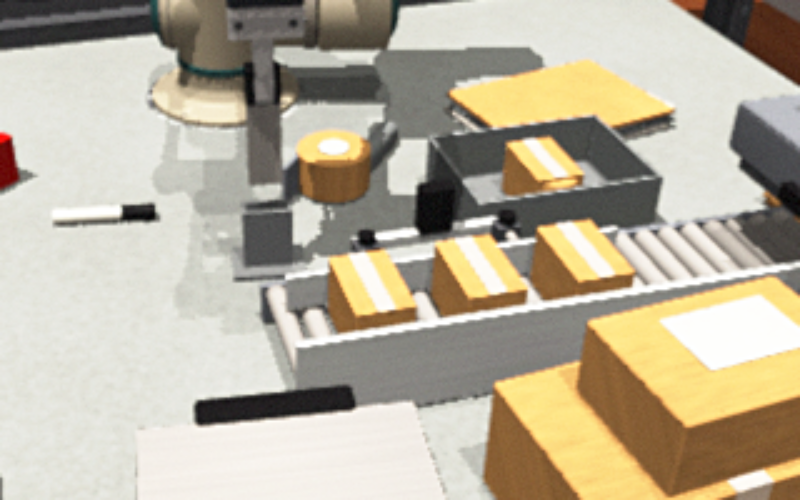

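The picture shows the gauge upright above the cup (268,190), the swollen carton in the tote (540,165) and three cartons in the lane. Next I lower the gauge.

```bash
python3 -m creep '[[[0,0,0,0,0,-0.01,-1],[0,0,0,0,0,-0.02,-1],[0,0,0,0,0,-0.03,-1],[0,0,0,0,0,-0.04,-1],[0,0,0,0,0,-0.045,-1]]]'
python3 -c "
from h import *
goto(.4374,-.0334,.1055,81.2)"
```

```text
time: 46.35
tcp_pos: [0.4373, -0.0336, 0.159]
orientation: [2.891, 1.57, 1.167]
force: [-0.0, 0.2, -1.5]
gripper_width: 0.234
t 46.35 tcp [ 0.4373 -0.0336  0.159 ] F [-0.   0.2 -1.5] w 0.234 q6 -0.08
need turn [-0.001  0.     0.   ] shift [ 0.0001  0.0002 -0.0535]
```

In the well with no contact force; lower on.

```bash
python3 -m creep '[[[0,0,0,0,0,-0.012,-1],[0,0,0,0,0,-0.024,-1],[0,0,0,0,0,-0.036,-1],[0,0,0,0,0,-0.044,-1],[0,0,0,0,0,-0.048,-1]]]'
python3 -m creep '[[[0,0,0,0,0,0,-1],[0,0,0,0,0,-0.002,-1],[0,0,0,0,0,-0.003,-1],[0,0,0,0,0,-0.004,-1]]]'
python3 -c "
from h import *
goto(.4374,-.0334,.1055,81.2)"
```

```text
time: 46.85
tcp_pos: [0.4378, -0.0337, 0.1116]
orientation: [2.214, 1.569, 0.49]
force: [0.0, -0.5, -1.0]
gripper_width: 0.235
time: 47.25
tcp_pos: [0.4385, -0.0339, 0.1087]
orientation: [1.787, 1.567, 0.062]
force: [-0.4, -0.5, -2.1]
gripper_width: 0.236
t 47.25 tcp [ 0.4385 -0.0339  0.1087] F [-0.4 -0.5 -2.1] w 0.236 q6 -0.08
need turn [-0.     0.003  0.   ] shift [-0.0011  0.0005 -0.0032]
```

```bash
python3 -m creep '[[[0,0.003,0,-0.001,0,-0.001,-1],[0,0.003,0,-0.001,0,-0.003,-1],[0,0.003,0,-0.001,0,-0.004,-1],[0,0.003,0,-0.001,0,-0.004,-1]]]'
python3 -m creep '[[[0,0,0,0,0,0,-0.5],[0,0,0,0,0,0,-0.2],[0,0,0,0,0,0,0],[0,0,0,0,0,0,0.2],[0,0,0,0,0,0,0.2]]]'
python3 -m creep '[[[0,0,0,0,0,0.04,0.3],[0,0,0,0,0,0.08,0.3],[0,0,0,0,0,0.12,0.3],[0,0,0,-0.04,-0.02,0.14,0.3],[0,0,0,-0.07,-0.06,0.14,0.3]]]'
python3 -m creep '[[[0,0,0,-0.02,-0.045,0,0.3],[0,0,0,-0.04,-0.09,0,0.3],[0,0,0,-0.06,-0.135,0,0.3],[0,0,0,-0.08,-0.18,0,0.3],[0,0,0,-0.08,-0.225,0,0.3]]]'
python3 - <<'E'
from h import *
c=cam('top');W=cloud(c);goto(.4,-.3,.3,90,c['s']);im=c['image'];cv2.imwrite('pics/top9.png',im)
box(W,.41,.47,-.07,0,.125,.15,'gauge');box(W,.50,.55,.08,.16,.12,.14,'grip');box(W,.34,.47,.21,.38,.06,.085,'swollen')
for a,b in((-.02,.06),(.08,.165),(.185,.27)): box(W,.593,.72,a,b,.105,.125,'lane')
W=np.load('/tmp/top.npy');box(W,.50,.55,.08,.16,.12,.14,'grip at start');box(W,.41,.47,-.07,0,.125,.15,'gauge at start')
E
```

```text
time: 47.65
tcp_pos: [0.4374, -0.0339, 0.1054]
orientation: [2.545, 1.57, 0.821]
force: [-1.3, -0.3, 6.3]
gripper_width: 0.233
time: 48.15
tcp_pos: [0.4371, -0.0338, 0.1043]
orientation: [-1.998, 1.57, 2.561]
force: [0.5, 0.9, -0.2]
gripper_width: 0.55
time: 48.65
tcp_pos: [0.368, -0.0936, 0.2475]
orientation: [1.431, 1.565, -0.288]
force: [1.2, -1.3, -0.2]
gripper_width: 0.65
time: 49.15
tcp_pos: [0.2847, -0.3201, 0.2447]
orientation: [-1.532, 1.57, 3.025]
force: [1.8, 0.4, -0.8]
gripper_width: 0.651
t 49.15 tcp [ 0.2847 -0.3201  0.2447] F [ 1.8  0.4 -0.8] w 0.651 q6 -0.85
need turn [-0.    -0.001  0.156] shift [0.1153 0.0201 0.0553]
gauge 158 c [438.8 -36.2] d [36. 22.] long axis deg 81.1 z [135.9 141.2 144.4]
grip 138 c [527.5 120.6] d [36.5 19.3] long axis deg -90.0 z [127.  130.  132.9]
swollen 941 c [406.2 301.7] d [108.9  58.6] long axis deg 0.3 z [62.8 68.6 72. ]
lane 844 c [643.   17.1] d [88. 56.] long axis deg 0.1 z [110.6 113.6 116.8]
lane 858 c [643.1 120.9] d [90.4 56.4] long axis deg 0.0 z [110.  113.4 116.7]
lane 883 c [644.2 225.4] d [91.1 57.7] long axis deg -0.1 z [110.2 113.6 116.6]
grip at start 80 c [506.  120.1] d [35.1 11. ] long axis deg 89.5 z [126.8 130.4 132.9]
gauge at start 158 c [438.3 -35. ] d [35.9 22.1] long axis deg 81.5 z [135.  141.2 144.2]
```

View pics/top9.png

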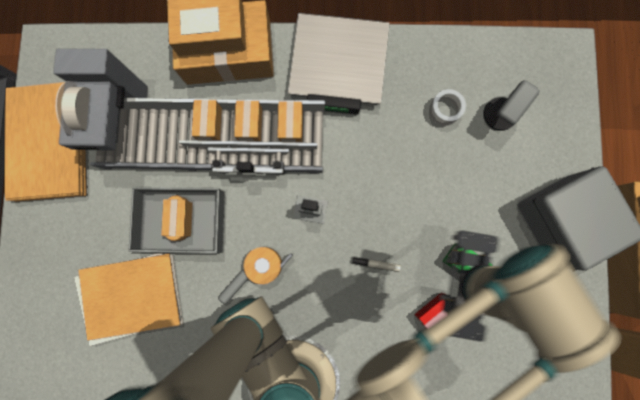

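Top view: three cartons against the fence at (205,119), (247,120) and (290,119). The swollen carton is in the tote (175,218), the gauge is in its cup (309,207), and the tape roll and marker haven't moved.

```bash
python3 -c "
from h import *
print(r.hand_in())"
```

```text
the job is handed in; nothing more can be done
None
```

The job is handed in at about 49 s of the 210 s; `hand_in` gives no verdict. None of my last checks failed or disagreed.

- **Cartons:** the three sound cartons stand against the fence. Their centres measured 45 to 47 mm from it, square to within about 0.3°. The swollen one lies in the tote. No crushed carton or fourth sound carton was there.
- **Guide:** I set it on the blade with about 3 N of nip and let go. It moved 25 mm, which puts its face about 96.5 mm from the fence, good to 1–2 mm.
- **Drag test:** drawing the gauge up gave about 1.9 N over its own weight, a light drag, so no second setting was needed.
- **Gauge:** it stands in its cup again, with its top at the same height as at the start.
- **Tape roll and marker:** they look unmoved in the last top view; I did not measure them.

I took the swollen carton while the gauge stood nipped in the lane, because the gripper body would have hit the gauge in its cup. Earlier, joint 6 read 2.704 against its stated 2.7 limit while I turned the tool the wrong way. I turned back at once and no error was reported.

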